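# Change the worn cutter on the key machine's arbor

### The job

Change the cutter on the key machine's arbor, which stands upright in its green stand with the nut already off: take off the small copper-coloured collar and the wide silver collar, lay both flat on the black rubber mat, and put the dark worn cutter that sits under them flat in the red regrind tray. Then slip the gold cutter down the arbor onto its seat, and put the wide collar and after it the small collar back on top. Leave the plain steel cutter, the lock cylinder and the wooden pin block where they are.

Things in the scene. Friction and masses are not known exactly. Their poses are not given: they have to be found in the camera images.
- arbor_stand: Fixed stand: round green base 110 mm wide, 12 mm high; steel pedestal 40 mm wide, its flat top (the seat) 36 mm above the bench; upright arbor 18 mm in diameter to 82 mm, then a nose tapering to 8 mm, top at 92 mm. Origin on the axis at bench height, z up. It starts with, from the seat up: worn cutter (underside at 36 mm), wide collar (48 mm), small collar (64 mm).
- parts_mat: Fixed flat black ribbed rubber mat for parts taken off, 120 mm along its x, 180 mm along its y, top 3 mm above the bench. Origin at its centre at bench height.
- regrind_tray: Fixed red plastic tray for blunt cutters, 140 x 140 mm outside, walls 4 mm thick and 14 mm high, floor about 4 mm above the bench. Origin at its centre at bench height, x and y along its sides.
- worn_cutter: Dark steel toothed cutter wheel with some teeth missing, loose, 60 mm in diameter, 12 mm thick, bore 22 mm, about 0.2 kg. Origin at the centre of its underside, z along its axis. Starts lowest on the arbor. Grasp across the rim.
- wide_collar: Plain silver-coloured spacing collar, loose, 46 mm in diameter, 16 mm high, bore 22 mm. Origin at the centre of its underside. Starts on the arbor on the worn cutter. Grasp across the diameter.
- small_collar: Copper-coloured spacing collar, loose, 34 mm in diameter, 12 mm high, bore 22 mm. Origin at the centre of its underside. Starts on the arbor on the wide collar. Grasp across the diameter.
- gold_cutter: New gold-coloured toothed cutter wheel, loose, lying flat on the bench, 60 mm in diameter, 12 mm thick, bore 22 mm, about 0.2 kg. Origin at the centre of its underside, z along its axis. Grasp across the rim.
- steel_cutter: Bystander: plain light grey steel cutter wheel, 68 mm in diameter, 10 mm thick, lying loose on the bench. Origin at the centre of its underside.
- lock_cylinder: Bystander: brass profile lock cylinder, 65 x 33 x 17 mm, lying loose near the plain steel cutter. Origin at the centre of its underside, long side along x.
- pin_block: Bystander: wooden block with a row of holes and a few pins, 120 x 45 x 52 mm, standing loose on the bench. Origin at the centre of its underside, long side along x.

How it is judged (in metres and radians):
On the way, in this order (a step that is already met when the one before it is completed fails the run):
1. both collars lie flat on the rubber mat (x of small_collar in the frame of parts_mat between -0.058 and 0.058 m and y of small_collar in the frame of parts_mat between -0.088 and 0.088 m and z of small_collar in the frame of parts_mat between 0 and 0.008 m and angle between each of small_collar, wide_collar's own z axis and vertical below 0.1 rad and linear speed of each of small_collar, wide_collar below 0.03 m/s and x of wide_collar in the frame of parts_mat between -0.058 and 0.058 m and y of wide_collar in the frame of parts_mat between -0.088 and 0.088 m and z of wide_collar in the frame of parts_mat between 0 and 0.008 m), for 0.2 s.
2. the worn cutter lies flat in the red tray (x of worn_cutter in the frame of regrind_tray between -0.042 and 0.042 m and y of worn_cutter in the frame of regrind_tray between -0.042 and 0.042 m and z of worn_cutter in the frame of regrind_tray between 0 and 0.009 m and angle between worn_cutter's own z axis and vertical below 0.1 rad and linear speed of worn_cutter below 0.03 m/s), for 0.2 s.
3. the gold cutter sits on the arbor's seat (horizontal distance between gold_cutter and arbor_stand below 0.006 m and z of gold_cutter in the frame of arbor_stand between 0.032 and 0.04 m and angle between gold_cutter's own z axis and vertical below 0.1 rad and linear speed of gold_cutter below 0.03 m/s), for 0.2 s.
4. the wide collar sits on the gold cutter (horizontal distance between wide_collar and arbor_stand below 0.006 m and z of wide_collar in the frame of arbor_stand between 0.044 and 0.052 m and angle between wide_collar's own z axis and vertical below 0.1 rad and linear speed of wide_collar below 0.03 m/s), for 0.2 s.
At the end, for the whole second after the job is handed in: On the arbor, from the seat up: gold cutter, wide collar, small collar, undersides within 4 mm of 36, 48 and 64 mm, within 6 mm of the axis; the worn cutter in the red tray, within 42 mm of its middle along each side; all level within 0.1 rad, released and at rest (all of step 2 and all of step 3 and all of step 4 and horizontal distance between small_collar and arbor_stand below 0.006 m and z of small_collar in the frame of arbor_stand between 0.06 and 0.068 m and angle between small_collar's own z axis and vertical below 0.1 rad and linear speed of small_collar below 0.03 m/s); the robot touches nothing.
It fails at once if the plain steel cutter, the lock cylinder or the pin block is shifted by more than 20 mm (distance of any of steel_cutter, pin_block, lock_cylinder from where it was at the start of the episode above 0.02 m).
It also fails if it takes over 144 s, if anything falls off the work surface, if the arm or the gripper's body presses on something with over 40 N, if the wrist force passes 120 N, or if a joint passes its speed limit or range.

### The arm

A 7-joint arm with a two-finger parallel gripper is mounted at the origin on a cart in front of the work surface, level with it; the furniture and walls round the work are solid. World frame = base frame: x ahead of the robot, y to its left, z up, the work surface at z = 0. Lengths are in mm, angles in degrees, forces in N, time in s.
With the tool pointing down it reaches from about 400 to 850 mm from the base axis. Payload 4.5 kg.
Tool frame: the origin (TCP) lies midway between the tips of the shut fingers; the grasp point (between the pads) lies 19 mm behind it; z points along the fingers, y is the line along which they close (so a half turn about z gives the same grasp; the last joint's range is limited). The gripper opens to 85 mm and grips with 20 to 120 N. Pads are 22 mm wide; open, the fingers measure 114 mm over their backs; the gripper's body (76 mm by 85 mm) begins 54 mm behind the grasp point. The pads swing forward as they close: fully open they stand 13 mm farther back than shut.
Start: joints at [75.447, 39.483, -11.15, 89.685, 9.013, 51.709, -12.324], TCP at [177.432, -599.312, 208.617] pointing down, gripper open.
Joint ranges: [-172.22, 172.22], [-26.19, 119.32], [-84.43, 86.54], [7.71, 146.69], [-57.33, 237.33], [2.42, 119.75], [-152.13, 152.13]. Speed limits (degrees/s): [147.25, 147.25, 180, 180, 180, 180, 180].

### API

Orientations are given as [roll, pitch, yaw] about the fixed x, y, z axes, in that order (R = Rz(yaw) Ry(pitch) Rx(roll)).
In Python, from plant import read_state, read_camera, close_job gives the robot as it stands.
- The arm moves only by the tool apply_moves, never from a script. Its argument "plan" is a list of rows, each an object with "offset": the shift along the tool's x, y, z in m, a list of three; "twist": the turn about the tool's z in rad. A call has 1 to 12 rows; each row shifts and turns the commanded pose from where the row before left it, along the tool's axes as they then stand; what a row does not reach is not made up. A row lasts 1/12 s, in which the tool goes at most 41.7 mm and 7.16 degrees, less where a joint would pass 70% of its speed; a pose out of reach is approached as far as the arm can. A call with a gripper value outside its range is refused whole. "fingers" is the gripper command: -1 is fully open, 1 is shut, values between are in proportion, set as the call begins (left out, the last holds). The fingers move at their own pace and stop on an object; the grip force is fixed at half the most. Time passes only in rows, so rows that do not move let the fingers close. It gives the time, the measured TCP pose, the force, the opening and the grip force at its end, in the units of the state.
- read_state(): the state, without advancing time (a new reading comes with each control period).
- read_camera(name): name is "scene" or "top"; returns a dict with "pixels" (384x512x3 uint8, red, green, blue), "z_map" (384x512 float32, mm along the optical axis (not along the pixel's ray), 0 where there is no reading), "fx", "fy", "cx", "cy" (pixels), "D" ([k1, k2, p1, p2, k3] as OpenCV has them; the pictures are not rectified), "extrinsics" (4x4, takes a point from camera to world coordinates). Camera axes: x right, y down, z forward; pixel columns grow to the right and rows downward; lengths in mm; the calibration is good to about 2 mm. A picture is of the moment at which its call begins.
- close_job(): hands the job in; it is judged then, once.
The state is a dict: "time": time; "joint_pos": joint angles; "dq": joint speeds; "effort": joint torques, N m; "eef_pos": TCP position; "tool_rot": TCP orientation; "ft_force": force on the tool from outside, world axes, zero at the start; "ft_torque": the same for the moment, N m; "grip_width": finger opening in mm; "grasp_force": force on a finger pad.
Only numpy, scipy, OpenCV 4.12 (cv2) and the standard library are available. Lean on these libraries where they do the work, as an engineer would, in place of code of your own. Each camera call takes 0.05 s, during which the arm holds its last target. There are 200 camera calls.

## Working session

There is one attempt and no reset: what is moved stays moved. The work goes in short steps, Python scripts to look and compute and a tool call to move; the robot and the scene stay as the last step left them, time stands still between calls to the robot, and variables do not carry over. Pictures are saved under pics/ and viewed, at most 14 in all, crops included, and the job is handed in when it is done.

Besides the shell and the picture viewer there is one more tool, called after "Emit:" as name([rows], argument=value, ...), one row to a line, values as JSON. apply_moves: Moves the arm, as the interface text tells. Its arguments: {"type":"object","properties":{"plan":{"type":"array"},"fingers":{"type":"number"}},"required":["plan"]}

```bash
mkdir -p pics; ls; python3 - <<'E'
from plant import *
import cv2,numpy as np
print(read_state())
for n in("scene","top"):
    c=read_camera(n); cv2.imwrite(f"pics/{n}0.png",c["pixels"][:,:,::-1]); np.savez(f"{n}0.npz",**c)
    print(n,c["fx"],c["fy"],c["cx"],c["cy"],c["D"],np.round(c["extrinsics"],4))
E
```

```text
pics
{'time': 0.0, 'joint_pos': array([ 75.44649464,  39.53346555, -11.14614382,  89.74749114,
         9.0118504 ,  51.70807357, -12.32390309]), 'dq': array([ 0.01617438, -0.03618966,  0.05083913,  0.0485128 , -0.06814889,
        0.02088039,  0.04352525]), 'effort': array([ 7.09563246e-04, -5.39597332e+01, -1.26610368e+00, -1.58539116e+01,
        9.14476375e-03,  9.57798678e-03, -3.05583654e-06]), 'eef_pos': array([ 177.16909995, -598.62302291,  207.76940379]), 'tool_rot': array([-1.79893037e+02,  6.25351726e-03,  1.64962145e+01]), 'ft_force': array([-0.2832725 , -0.19371183, -0.67707022]), 'ft_torque': array([-0.00528118, -0.01609891, -0.05335022]), 'grasp_force': 0.0, 'grip_width': 85.54504118103591}
scene 363.6486137873327 363.6486137873327 254.47591013487374 188.64100237371804 [-0.09094704  0.          0.          0.          0.        ] [[ 8.933000e-01 -2.817000e-01  3.501000e-01  2.413624e+02]
 [-4.493000e-01 -5.412000e-01  7.108000e-01 -6.076991e+02]
 [-1.080000e-02 -7.923000e-01 -6.101000e-01  6.062439e+02]
 [ 0.000000e+00  0.000000e+00  0.000000e+00  1.000000e+00]]
top 380.4252332899262 380.4252332899262 252.17487133094542 189.8327117530281 [-0.07276524  0.          0.          0.          0.        ] [[ 6.900000e-03 -9.905000e-01  1.372000e-01  4.283214e+02]
 [-9.990000e-01 -1.300000e-02 -4.370000e-02  3.764560e+01]
 [ 4.510000e-02 -1.368000e-01 -9.896000e-01  9.403575e+02]
 [ 0.000000e+00  0.000000e+00  0.000000e+00  1.000000e+00]]
```

View pics/scene0.png

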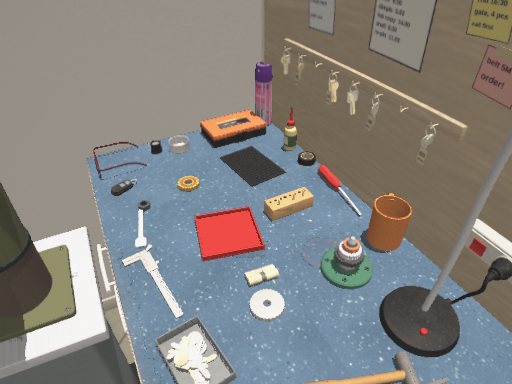

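View pics/top0.png

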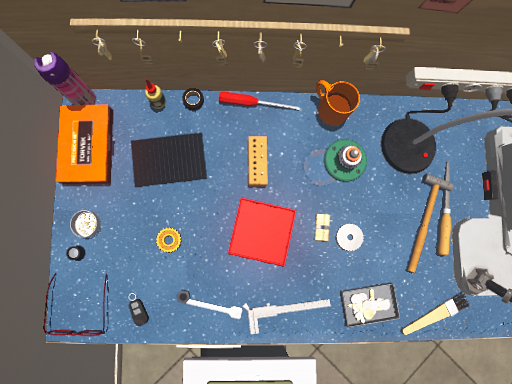

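The top view shows the mat at (168,160), gold cutter (169,240), tray (262,232), arbor stand (345,160), pin block (258,161), lock cylinder (322,227) and steel cutter (350,237). In the scene view the stack is at (348,250), with the mug and lamp near the stand. Next I measure the positions.

```bash
cat > h.py <<'E'
import numpy as np,cv2
from plant import *
def grab(n): return read_camera(n)
def K(c): return np.array([[c["fx"],0,c["cx"]],[0,c["fy"],c["cy"]],[0,0,1.]])
def cast(c,uv,z):
    uv=np.array(uv,float).reshape(-1,1,2)
    r=cv2.undistortPoints(uv,K(c),np.array(c["D"]))[:,0]
    E=np.array(c["extrinsics"]); d=np.c_[r,np.ones(len(r))]@E[:3,:3].T
    return E[:3,3]+d*((z-E[2,3])/d[:,2])[:,None]
def cloud(c):
    h,w=c["z_map"].shape; g=np.mgrid[0:h,0:w][::-1].reshape(2,-1).T.astype(float)
    r=cv2.undistortPoints(g.reshape(-1,1,2),K(c),np.array(c["D"]))[:,0]
    E=np.array(c["extrinsics"]); p=np.c_[r,np.ones(len(r))]*np.array(c["z_map"]).reshape(-1,1)
    return (p@E[:3,:3].T+E[:3,3]).reshape(h,w,3)
def mask(c,lo,hi,roi=None):
    m=cv2.inRange(cv2.cvtColor(np.array(c["pixels"]),cv2.COLOR_RGB2HSV),np.array(lo),np.array(hi))
    if roi:
        x0,y0,x1,y1=roi; q=np.zeros_like(m); q[y0:y1,x0:x1]=m[y0:y1,x0:x1]; m=q
    return m
def big(m): return max(cv2.findContours(m,cv2.RETR_EXTERNAL,cv2.CHAIN_APPROX_NONE)[0],key=cv2.contourArea)
E
python3 - <<'E'
from h import *
np.set_printoptions(precision=1,suppress=True)
t=dict(np.load("top0.npz"));s=dict(np.load("scene0.npz"))
def rep(name,c,lo,hi,roi,z):
    k=big(mask(c,lo,hi,roi)); p=cast(c,k,z)[:,:2].astype(np.float32)
    (x,y),r=cv2.minEnclosingCircle(p); R=cv2.minAreaRect(p)
    e=cv2.fitEllipse(p)
    print(name,"circ",np.array([x,y,2*r]),"rect",np.array([*R[0],*R[1],R[2]]),"ell",np.array([*e[0],*e[1]]))
    P=cloud(c); m=np.zeros(P.shape[:2],np.uint8); cv2.drawContours(m,[k],-1,1,-1); q=P[(m>0)&(c["z_map"]>0)]
    print("   z pct",np.percentile(q[:,2],[5,50,95]),"mean",q.mean(0))
rep("gold top",t,(15,90,90),(35,255,255),(145,220,195,260),12)
rep("gold scene",s,(15,90,90),(35,255,255),(165,165,210,200),12)
rep("tray top",t,(0,150,120),(8,255,255),(215,185,305,275),14)
rep("tray scene",s,(0,150,120),(8,255,255),(185,195,275,265),14)
rep("green top",t,(60,100,30),(88,255,200),(315,130,375,190),12)
rep("green scene",s,(60,100,30),(88,255,200),(310,235,380,295),12)
rep("mat top",t,(0,0,0),(180,255,50),(125,125,215,195),3)
rep("mat scene",s,(0,0,0),(180,255,50),(215,140,290,190),3)
P=cloud(t)
for zl,zh in((20,45),(45,61),(61,70),(71,78),(78,95)):
    q=P[135:185,325:370].reshape(-1,3); q=q[(q[:,2]>zl)&(q[:,2]<zh)]; print(zl,zh,len(q),q.min(0) if len(q) else 0,q.max(0) if len(q) else 0)
c=np.hstack([cv2.resize(t["pixels"][120:200,300:390],None,fx=4.4,fy=4.4),cv2.resize(s["pixels"][225:305,300:390],None,fx=4.4,fy=4.4)])
cv2.imwrite("pics/crop1.png",c[:,:,::-1])
E
```

```text
gold top circ [433.3 198.3  60. ] rect [432.5 198.8  57.5  57.9   0.7] ell [433.1 198.3  56.6  57.1]
   z pct [-1.2 11.3 13.9] mean [433.1 198.6   9.8]
gold scene circ [431.6 192.8  69.9] rect [431.6 192.8  67.6  55.4  70.4] ell [432.  192.4  57.8  67.5]
   z pct [ 2.1 10.6 13.5] mean [432.5 195.    9.6]
tray top circ [455.5 -27.5 191.5] rect [455.2 -27.4 137.6 137.7  77.8] ell [455.1 -27.5 159.5 160.2]
   z pct [ 1.7  4.5 13.4] mean [454.9 -27.9   5.1]
tray scene circ [454.4 -31.5 199.7] rect [453.7 -33.1 149.3 138.9  77.6] ell [453.9 -33.  164.4 168.5]
   z pct [ 2.2  4.2 13.4] mean [455.  -28.8   5.3]
green top circ [ 637.4 -239.2  110.1] rect [ 637.5 -239.2  107.2  107.1   44.5] ell [ 637.2 -239.3  106.6  107.5]
   z pct [ 9.  13.3 77.2] mean [ 633.1 -234.    28.3]Traceback (most recent call last):
  File "<stdin>", line 16, in <module>
  File "<stdin>", line 5, in rep
  File "h.py", line 20, in big
    def big(m): return max(cv2.findContours(m,cv2.RETR_EXTERNAL,cv2.CHAIN_APPROX_NONE)[0],key=cv2.contourArea)
                       ~~~^^^^^^^^^^^^^^^^^^^^^^^^^^^^^^^^^^^^^^^^^^^^^^^^^^^^^^^^^^^^^^^^^^^^^^^^^^^^^^^^^^^^
ValueError: max() iterable argument is empty
```

```bash
python3 - <<'E'
from h import *
np.set_printoptions(precision=1,suppress=True)
t=dict(np.load("top0.npz"));s=dict(np.load("scene0.npz"))
p=cast(t,big(mask(t,(0,0,0),(180,255,60),(125,125,215,195))),3)[:,:2].astype(np.float32); print("mat",cv2.minAreaRect(p))
h=cv2.cvtColor(s["pixels"],cv2.COLOR_RGB2HSV); print("green hsv",h[272,330:372:5])
print("copper hsv top",cv2.cvtColor(t["pixels"],cv2.COLOR_RGB2HSV)[145:165:3,350])
for n,c,roi in(("top",t,(325,135,372,185)),("scene",s,(315,230,380,290))):
    m=mask(c,(3,70,60),(16,255,255),roi); k=big(m)
    for z in(64,76): print(n,"copper",z,cv2.minEnclosingCircle(cast(c,k,z)[:,:2].astype(np.float32)),cv2.boundingRect(k))
P=cloud(t)
for zl,zh in((20,45),(45,61),(61,70),(71,79),(79,95)):
    q=P[135:185,325:372].reshape(-1,3); q=q[(q[:,2]>zl)&(q[:,2]<zh)]; print(zl,zh,len(q),q.min(0) if len(q) else 0,q.max(0) if len(q) else 0)
# obstacles near stand: heights
for nm,(x,y) in dict(mug=(338,103),lamp=(408,145),neck=(440,130),wire=(316,165),block=(258,161),steel=(340,237),lock=(322,222),gold=(160,240)).items(): print(nm,P[y,x])
c=np.hstack([cv2.resize(t["pixels"][120:200,300:390],None,fx=4.4,fy=4.4),cv2.resize(s["pixels"][225:305,300:390],None,fx=4.4,fy=4.4)])
cv2.imwrite("pics/crop1.png",c[:,:,::-1])
E
```

```text
mat ((632.681640625, 206.99392700195312), (118.2033462524414, 176.4299774169922), 7.708011150360107)
green hsv [[ 72  87 158]
 [ 72  84 125]
 [ 73  78  78]
 [ 72  75  88]
 [ 72  72  88]
 [ 72  78  98]
 [ 72  82 161]
 [ 72  87 162]
 [ 71  84 160]]
copper hsv top [[ 76  58 158]
 [ 13 164 251]
 [  0  55  88]
 [104  66  66]
 [ 10 169 239]
 [  7 140  84]
 [  0   0 255]]
top copper 64 ((640.9011840820312, -242.21261596679688), 18.607580184936523) (346, 147, 15, 15)
top copper 76 ((637.9904174804688, -238.38055419921875), 18.352693557739258) (346, 147, 15, 15)
scene copper 64 ((700.9819946289062, -246.4440155029297), 28.954008102416992) (367, 230, 13, 20)
scene copper 76 ((690.810546875, -254.43870544433594), 28.313232421875) (367, 230, 13, 20)
20 45 34 [ 609.3 -269.2   36.3] [ 661.9 -209.8   45. ]
45 61 147 [ 610.8 -267.3   45.2] [ 666.6 -210.    61. ]
61 70 109 [ 615.6 -262.8   61. ] [ 658.1 -215.9   69.6]
71 79 102 [ 621.3 -257.    71.1] [ 655.  -222.2   78.9]
79 95 52 [ 626.4 -249.7   79.2] [ 645.5 -230.    94.8]
mug [ 777.  -217.    38.9]
lamp [ 672.7 -394.5   37.6]
neck [ 674.8 -410.5  163.4]
wire [ 625.4 -166.9   -3.6]
block [625.2 -16.1  33.7]
steel [ 442.7 -221.5    8.7]
lock [ 479.3 -176.2   12. ]
gold [432.1 217.8  13.2]
```

View pics/crop1.png

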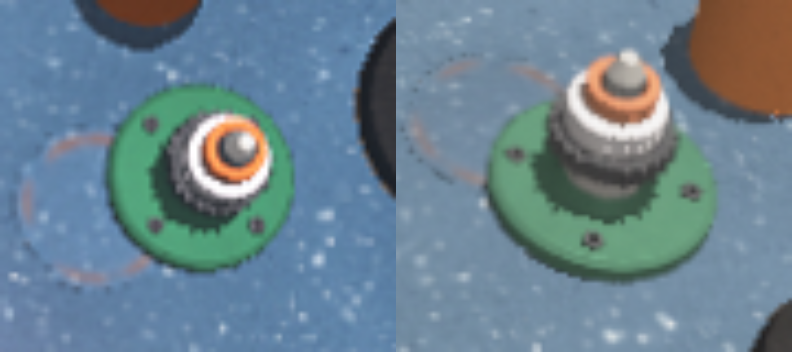

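The crop shows the stack as described: copper collar over silver over dark cutter, with the nose tip at about (240,145) in the left half. The faint ring is only a stain. The arbor axis measures (637.3, -239.2), and the mat is 118x176 mm, which matches its given size. I'll square the tool and swing over.

Emit:
apply_moves([
  {"offset":[0,0,0],"twist":0.096},
  {"offset":[0,0,0],"twist":0.096},
  {"offset":[0,0,0],"twist":0.096},
  {"offset":[0.022,-0.035,0],"twist":0},
  {"offset":[0.022,-0.035,0],"twist":0},
  {"offset":[0.022,-0.035,0],"twist":0},
  {"offset":[0.022,-0.035,0],"twist":0},
  {"offset":[0.022,-0.035,0],"twist":0},
  {"offset":[0.022,-0.035,0],"twist":0},
  {"offset":[0.022,-0.035,0],"twist":0},
  {"offset":[0.022,-0.035,0],"twist":0},
  {"offset":[0.022,-0.035,0],"twist":0},
], fingers=-0.4)

```text
time: 1.1
eef_pos: [376.0, -282.4, 208.5]
tool_rot: [-180.0, 0.0, -0.0]
ft_force: [1.4, 0.3, -0.2]
grip_width: 59.5
grasp_force: 0.0
```

Emit:
apply_moves([
  {"offset":[0.033,-0.0054,0],"twist":0},
  {"offset":[0.033,-0.0054,0],"twist":0},
  {"offset":[0.033,-0.0054,0],"twist":0},
  {"offset":[0.033,-0.0054,0],"twist":0},
  {"offset":[0.033,-0.0054,0],"twist":0},
  {"offset":[0.033,-0.0054,0],"twist":0},
  {"offset":[0.033,-0.0054,0],"twist":0},
  {"offset":[0.0303,-0.0054,0],"twist":0},
  {"offset":[0,0,0.02],"twist":0},
  {"offset":[0,0,0.02],"twist":0},
  {"offset":[0,0,0],"twist":0},
  {"offset":[0,0,0],"twist":0},
])

```text
time: 2.1
eef_pos: [635.4, -240.9, 167.2]
tool_rot: [-179.9, 0.2, -0.0]
ft_force: [0.1, 0.1, 0.9]
grip_width: 59.9
grasp_force: 0.0
```

Emit:
apply_moves([
  {"offset":[0.0015,-0.0015,0.025],"twist":0},
  {"offset":[0,0,0.025],"twist":0},
  {"offset":[0,0,0.02],"twist":0},
  {"offset":[0,0,0.015],"twist":0},
  {"offset":[0,0,0.008],"twist":0},
  {"offset":[0,0,0.004],"twist":0},
  {"offset":[0,0,0],"twist":0},
  {"offset":[0,0,0],"twist":0},
  {"offset":[0,0,0],"twist":0},
])

```text
time: 2.85
eef_pos: [639.3, -240.1, 73.1]
tool_rot: [179.9, -0.1, -0.0]
ft_force: [0.2, 0.6, -0.3]
grip_width: 60.1
grasp_force: 0.0
```

```bash
python3 - <<'E'
from h import *
print(read_state()["eef_pos"])
a=read_camera("scene");b=read_camera("top")
c=np.hstack([cv2.resize(b["pixels"][110:210,290:390],None,fx=4,fy=4),cv2.resize(a["pixels"][205:305,300:400],None,fx=4,fy=4)])
cv2.imwrite("pics/crop2.png",c[:,:,::-1])
E
```

```text
[ 639.32980641 -240.13964547   73.12781511]
```

View pics/crop2.png

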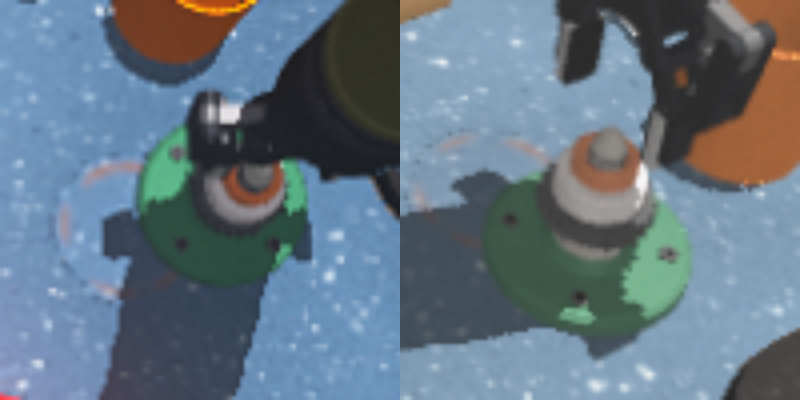

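The crop shows the gripper apparently behind and above the collar: scene fingertips at about (344,222) and (364,242), collar top at (351,244). I'll check this with the depth map.

```bash
python3 - <<'E'
from h import *
np.set_printoptions(precision=1,suppress=True)
a=read_camera("scene");b=read_camera("top"); print(read_state()["eef_pos"],read_state()["joint_pos"])
for n,c in(("scene",a),("top",b)):
    E=np.array(c["extrinsics"]); R=E[:3,:3].T; 
    p=np.array([[637,-239,92],[639,-240,73],[639,-210,78],[639,-270,78.]])
    print(n,cv2.projectPoints(p,cv2.Rodrigues(R)[0],-R@E[:3,3],K(c),np.array(c["D"]))[0][:,0])
P=cloud(a)
for u,v in((343,223),(345,218),(341,220),(363,240),(363,236),(364,232),(348,215),(352,238),(351,240)): print(u,v,a["pixels"][v,u],P[v,u])
Q=cloud(b)
for u,v in((341,140),(343,148),(346,136),(350,141),(345,142)): print(u,v,b["pixels"][v,u],Q[v,u])
E
```

```text
[ 638.7 -239.9   72.4] [ 18.   53.   -2.5  85.    3.   41.9 -75.8]
scene [[352.1 237.3]
 [351.7 244. ]
 [342.9 232.9]
 [361.7 252.1]]
top [[355.1 152.4]
 [353.  153.5]
 [341.2 152.7]
 [366.  153.3]]
343 223 [44 43 44] [ 635.6 -208.3  106. ]
345 218 [45 44 44] [ 638.5 -208.2  118.2]
341 220 [53 52 53] [ 628.7 -208.3  117.1]
363 240 [127 125 124] [ 627.7 -275.5  121.8]
363 236 [123 121 120] [ 628.1 -272.8  129.7]
364 232 [60 58 58] [ 625.7 -274.9  142.9]
348 215 [44 42 42] [ 643.9 -209.3  124.8]
352 238 [132 128 123] [ 635.7 -240.4   91.9]
351 240 [135 131 127] [ 632.8 -241.7   88.9]
341 140 [ 93  94 101] [ 634.3 -173.9  205.1]
343 148 [32 37 42] [ 625.5 -186.3  175.2]
346 136 [182 187 199] [ 646.7 -188.3  192.3]
350 141 [40 42 48] [ 633.  -192.8  204. ]
345 142 [46 49 55] [ 633.5 -185.4  193.6]
```

```bash
python3 - <<'E'
from h import *
np.set_printoptions(precision=1,suppress=True)
a=read_camera("scene");P=cloud(a);print(read_state()["eef_pos"])
for u in range(338,352,2):
    print(u,[ (v,P[v,u].round().tolist(),int(a["pixels"][v,u].sum())) for v in range(219,232,2)])
for u in range(361,367): print(u,[ (v,P[v,u].round().tolist(),int(a["pixels"][v,u].sum())) for v in range(238,252,2)])
E
```

```text
[ 638.6 -239.8   72.2]
338 [(219, [717.0, -106.0, -0.0], 387), (221, [711.0, -114.0, 2.0], 459), (223, [627.0, -203.0, 106.0], 445), (225, [705.0, -123.0, -1.0], 509), (227, [699.0, -130.0, 1.0], 492), (229, [696.0, -134.0, -1.0], 481), (231, [691.0, -141.0, 0.0], 487)]
340 [(219, [627.0, -207.0, 119.0], 287), (221, [627.0, -208.0, 115.0], 270), (223, [627.0, -209.0, 110.0], 229), (225, [628.0, -209.0, 104.0], 227), (227, [705.0, -130.0, -2.0], 491), (229, [700.0, -137.0, -1.0], 478), (231, [695.0, -144.0, 1.0], 457)]
342 [(219, [630.0, -210.0, 120.0], 134), (221, [632.0, -209.0, 113.0], 135), (223, [632.0, -209.0, 108.0], 128), (225, [632.0, -210.0, 103.0], 157), (227, [709.0, -134.0, -0.0], 482), (229, [704.0, -140.0, 0.0], 482), (231, [702.0, -142.0, -3.0], 475)]
344 [(219, [635.0, -209.0, 118.0], 131), (221, [636.0, -209.0, 112.0], 133), (223, [637.0, -209.0, 106.0], 132), (225, [717.0, -131.0, -0.0], 297), (227, [713.0, -136.0, -0.0], 492), (229, [709.0, -141.0, -1.0], 478), (231, [704.0, -147.0, -0.0], 486)]
346 [(219, [641.0, -209.0, 116.0], 133), (221, [642.0, -209.0, 109.0],
[... 1504 characters left out ...]
6.0, 121.0], 352), (242, [631.0, -276.0, 115.0], 268), (244, [632.0, -277.0, 110.0], 171), (246, [631.0, -279.0, 107.0], 294), (248, [711.0, -213.0, -0.0], 462), (250, [706.0, -218.0, 1.0], 532)]
365 [(238, [631.0, -276.0, 126.0], 272), (240, [632.0, -276.0, 121.0], 174), (242, [631.0, -278.0, 117.0], 136), (244, [632.0, -279.0, 113.0], 141), (246, [631.0, -281.0, 109.0], 174), (248, [712.0, -214.0, 0.0], 467), (250, [708.0, -219.0, 0.0], 467)]
366 [(238, [632.0, -278.0, 127.0], 133), (240, [632.0, -279.0, 123.0], 140), (242, [631.0, -280.0, 119.0], 138), (244, [631.0, -282.0, 115.0], 135), (246, [718.0, -210.0, 0.0], 172), (248, [715.0, -214.0, -1.0], 442), (250, [710.0, -220.0, 1.0], 461)]
```

Emit:
apply_moves([
  {"offset":[0,0,0.005],"twist":0},
  {"offset":[0,0,0.005],"twist":0},
  {"offset":[0,0,0],"twist":0},
  {"offset":[0,0,0],"twist":0},
])

```text
time: 3.43
eef_pos: [637.7, -239.5, 60.8]
tool_rot: [-180.0, 0.1, -0.0]
ft_force: [0.3, -0.6, 0.3]
grip_width: 59.5
grasp_force: 0.0
```

```bash
cat >> h.py <<'E'
def tips(c,x,y,w):
    P=cloud(c); d=np.array(c["pixels"]).astype(int).sum(2)
    for s in(1,-1):
        m=(abs(P[...,0]-x)<13)&(abs(P[...,1]-y-s*(w/2+5))<9)&(P[...,2]>15)&(P[...,2]<160)
        q=P[m]; print("tip side",s,len(q),"z low",np.percentile(q[:,2],[0,3,10]).round(1) if len(q) else None)
E
python3 - <<'E'
from h import *
a=read_camera("scene");print(read_state()["eef_pos"],read_state()["ft_force"],read_state()["grip_width"])
tips(a,638,-239.5,60)
cv2.imwrite("pics/s3.png",cv2.resize(a["pixels"][130:310,280:500],None,fx=3,fy=3)[:,:,::-1])
E
```

```text
[ 637.99534359 -239.60137136   61.13245261] [-0.56873327 -0.32685715  0.30641742] 59.78861230869747
tip side 1 196 z low [46.6 89.5 94.3]
tip side -1 305 z low [17.  41.1 48.2]
```

View pics/s3.png

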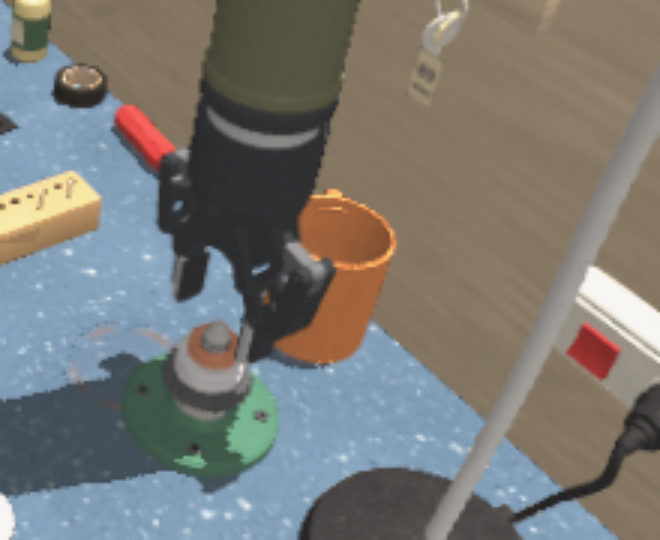

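The picture shows the fingers straddling the arbor, with their tips (left at about (340,228), right at about (366,250) in full-frame pixels) well above the collar. The tips sit about 28 mm above the reported TCP, so I'll use the camera for height.

Emit:
apply_moves([
  {"offset":[0,0,0.005],"twist":0},
  {"offset":[0,0,0.004],"twist":0},
  {"offset":[0,0,0.003],"twist":0},
  {"offset":[0,0,0],"twist":0},
  {"offset":[0,0,0],"twist":0},
])

```text
time: 3.9
eef_pos: [638.1, -239.6, 49.2]
tool_rot: [-180.0, 0.0, -0.0]
ft_force: [0.0, 0.3, 0.3]
grip_width: 59.8
grasp_force: 0.0
```

```bash
python3 - <<'E'
from h import *
np.set_printoptions(precision=0,suppress=True)
a=read_camera("scene");s=read_state();print(s["eef_pos"],s["ft_force"],s["grip_width"])
P=cloud(a)
m=(abs(P[...,0]-638)<14)&(abs(P[...,1]+209)<7)&(P[...,2]>50)&(P[...,2]<160); print("L",np.sort(P[m][:,2])[:25])
m=(abs(P[...,0]-634)<14)&(P[...,1]<-269)&(P[...,1]>-290)&(P[...,2]>50)&(P[...,2]<160); print("R",np.sort(P[m][:,2])[:25])
b=read_camera("top"); Q=cloud(b)
m=(abs(Q[...,0]-638)<40)&(abs(Q[...,1]+240)<70)&(Q[...,2]>100); print("top z hist",np.histogram(Q[m][:,2],bins=range(100,330,15)))
d=P[(abs(P[...,0]-625)<40)&(abs(P[...,1]+240)<45)&(P[...,2]>90)]; print("scene z hist",np.histogram(d[:,2],bins=range(90,330,15)))
for zl in range(90,240,15):
    e=d[(d[:,2]>zl)&(d[:,2]<zl+15)]; print(zl,e.min(0),e.max(0)) if len(e) else 0
E
```

```text
[ 638. -240.   49.] [0. 0. 1.] 59.58360073392885
L [76. 77. 77. 78. 79. 79. 79. 80. 80. 80. 80. 81. 81. 81. 81. 82. 82. 83.
 83. 83. 83. 84. 84. 84. 85.]
R [77. 79. 80. 81. 81. 81. 83. 83. 83. 84. 85. 85. 85. 86. 86. 86. 86. 87.
 87. 88. 88. 88. 88. 88. 89.]
top z hist (array([  5,  35,  54,  70,  67, 173,  33, 100, 120, 203,  29, 142, 197,
       136, 195]), array([100, 115, 130, 145, 160, 175, 190, 205, 220, 235, 250, 265, 280,
       295, 310, 325]))
scene z hist (array([133, 103, 126, 170, 145, 225, 144, 188, 286, 331, 397, 283, 366,
       362, 373]), array([ 90, 105, 120, 135, 150, 165, 180, 195, 210, 225, 240, 255, 270,
       285, 300, 315]))
90 [ 625. -283.   90.] [ 648. -196.  105.]
105 [ 625. -284.  105.] [ 649. -196.  120.]
120 [ 624. -285.  120.] [ 647. -195.  135.]
135 [ 619. -277.  135.] [ 651. -207.  150.]
150 [ 618. -272.  150.] [ 651. -209.  165.]
165 [ 617. -284.  165.] [ 637. -206.  180.]
180 [ 617. -285.  180.] [ 648. -225.  195.]
195 [ 599. -278.  195.] [ 655. -218.  210.]
210 [ 599. -278.  210.] [ 660. -216.  225.]
225 [ 599. -278.  225.] [ 658. -216.  240.]
```

Emit:
apply_moves([
  {"offset":[0,0,0],"twist":0},
  {"offset":[0,0,0],"twist":0},
  {"offset":[0,0,0],"twist":0},
  {"offset":[0,0,0],"twist":0},
], fingers=-0.04)

```text
time: 4.33
eef_pos: [638.4, -239.7, 49.7]
tool_rot: [180.0, -0.0, -0.0]
ft_force: [0.2, -1.0, -0.3]
grip_width: 44.5
grasp_force: 0.0
```

```bash
cat >> h.py <<'E'
def tz(c,w,x=637.5,y=-239.5,lo=50):
    P=cloud(c)
    for s in(1,-1):
        Y=s*(P[...,1]-y); m=(abs(P[...,0]-x+3)<14)&(Y>w/2-2)&(Y<w/2+14)&(P[...,2]>lo)&(P[...,2]<160); print("tip",s,np.sort(P[m][:,2])[:14].round())
E
python3 - <<'E'
from h import *
a=read_camera("scene");s=read_state();print(s["eef_pos"],s["ft_force"],s["grip_width"]); tz(a,s["grip_width"])
E
```

```text
[ 638.3297881  -239.76709134   49.70657035] [-0.18046483  0.19707576  0.3043428 ] 44.33821072364837
tip 1 [61. 61. 62. 63. 73. 74. 74. 74. 75. 76. 77. 77. 77. 78.]
tip -1 [50. 50. 51. 51. 52. 52. 53. 53. 53. 53. 54. 55. 56. 56.]
```

Emit:
apply_moves([
  {"offset":[-0.001,0,0.004],"twist":0},
  {"offset":[0,0,0],"twist":0},
  {"offset":[0,0,0],"twist":0},
])

```text
time: 4.63
eef_pos: [636.8, -239.6, 45.2]
tool_rot: [-180.0, 0.1, -0.0]
ft_force: [-0.0, -0.5, 0.5]
grip_width: 44.4
grasp_force: 0.0
```

Emit:
apply_moves([
  {"offset":[0,0,0],"twist":0},
  {"offset":[0,0,0],"twist":0},
  {"offset":[0,0,0],"twist":0},
  {"offset":[0,0,0],"twist":0},
  {"offset":[0,0,0],"twist":0},
], fingers=1)

```text
time: 5.05
eef_pos: [637.4, -239.8, 46.0]
tool_rot: [180.0, -0.0, -0.0]
ft_force: [-1.4, 0.6, 5.1]
grip_width: 31.0
grasp_force: 59.2
```

Emit:
apply_moves([
  {"offset":[0,0,-0.005],"twist":0},
  {"offset":[0,0,-0.01],"twist":0},
  {"offset":[0,0,-0.01],"twist":0},
  {"offset":[0,0,-0.015],"twist":0},
  {"offset":[0,0,-0.015],"twist":0},
  {"offset":[0,0,-0.015],"twist":0},
  {"offset":[0,0,-0.01],"twist":0},
  {"offset":[0,0,0],"twist":0},
  {"offset":[0,0,0],"twist":0},
])

```text
time: 5.8
eef_pos: [637.7, -239.8, 126.4]
tool_rot: [180.0, -0.1, -0.0]
ft_force: [-0.8, 0.3, -1.2]
grip_width: 30.7
grasp_force: 59.4
```

```bash
python3 - <<'E'
from h import *
np.set_printoptions(precision=1,suppress=True)
a=read_camera("scene");s=read_state();print(s["eef_pos"],s["ft_force"],s["grip_width"],s["grasp_force"])
k=big(mask(a,(3,70,60),(16,255,255),(330,180,365,260)));P=cloud(a);m=np.zeros(P.shape[:2],np.uint8);cv2.drawContours(m,[k],-1,1,-1);q=P[m>0];print(len(q),q.min(0),q.max(0),np.median(q,0))
cv2.imwrite("pics/s4.png",cv2.resize(a["pixels"][170:290,300:400],None,fx=4,fy=4)[:,:,::-1])
E
```

```text
[ 637.  -239.6  125.4] [-0.5 -0.  -0.1] 30.86036263818818 59.38070319592953
121 [ 241.4 -607.7  143.9] [ 650.6 -223.3  606.2] [ 628.6 -233.7  153.5]
```

View pics/s4.png

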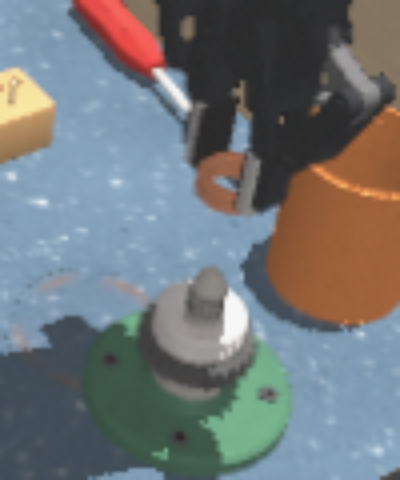

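The crop shows the copper collar held level between the pads at about (225,185), with the silver collar left on the arbor. Its underside is 18.5 mm above the reported TCP. I'll carry it to the mat.

Emit:
apply_moves([
  {"offset":[0,-0.04,0],"twist":0},
  {"offset":[0,-0.0405,0],"twist":0},
  {"offset":[0,-0.0405,0],"twist":0},
  {"offset":[0,-0.0405,0],"twist":0},
  {"offset":[0,-0.0405,0],"twist":0},
  {"offset":[0,-0.0405,0],"twist":0},
  {"offset":[0,-0.0405,0],"twist":0},
  {"offset":[0,-0.0405,0],"twist":0},
  {"offset":[0,-0.0405,0],"twist":0},
  {"offset":[0,-0.0405,0],"twist":0},
  {"offset":[0,-0.0405,0],"twist":0},
  {"offset":[-0.005,-0.0405,0],"twist":0},
])

```text
time: 6.85
eef_pos: [632.1, 247.4, 124.3]
tool_rot: [179.9, 0.0, -0.0]
ft_force: [-0.2, 0.8, -0.5]
grip_width: 30.6
grasp_force: 59.4
```

Emit:
apply_moves([
  {"offset":[0,0,0.03],"twist":0},
  {"offset":[0,0,0.03],"twist":0},
  {"offset":[0,0,0.03],"twist":0},
  {"offset":[0,0,0.02],"twist":0},
  {"offset":[0,0,0.01],"twist":0},
  {"offset":[0,0,0],"twist":0},
  {"offset":[0,0,0],"twist":0},
])

```text
time: 7.43
eef_pos: [632.3, 245.7, 5.3]
tool_rot: [180.0, 0.0, -0.0]
ft_force: [-0.6, -0.4, -0.3]
grip_width: 30.8
grasp_force: 59.5
```

```bash
python3 - <<'E'
from h import *
np.set_printoptions(precision=1,suppress=True)
a=read_camera("scene");s=read_state();print(s["eef_pos"],s["ft_force"],s["grip_width"],s["grasp_force"])
P=cloud(a);m=mask(a,(3,70,60),(16,255,255),(215,130,290,190))
k=big(m);m=np.zeros(P.shape[:2],np.uint8);cv2.drawContours(m,[k],-1,1,-1);q=P[(m>0)&(P[...,2]<200)];print(len(q),q.min(0),q.max(0),np.median(q,0),cv2.boundingRect(k))
cv2.imwrite("pics/s5.png",cv2.resize(a["pixels"][100:210,200:310],None,fx=4,fy=4)[:,:,::-1])
E
```

```text
[633.3 246.    6.4] [0.5 0.5 0.3] 30.634408299362384 59.46777714416385
176 [575.7 286.5  24.6] [647.5 385.   82.8] [607.6 353.1  40.1] (215, 130, 21, 11)
```

View pics/s5.png

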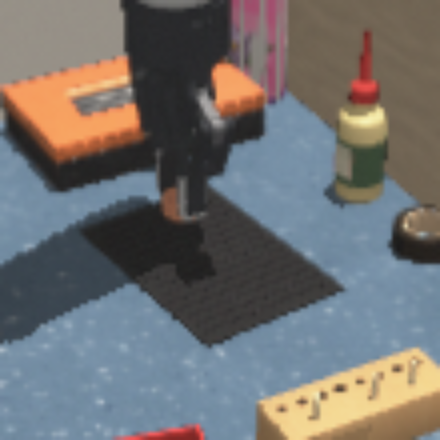

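The crop shows the collar still held at about (245,152), some 21 mm above the mat. I'll lower it gently.

Emit:
apply_moves([
  {"offset":[0,0,0.008],"twist":0},
  {"offset":[0,0,0.006],"twist":0},
  {"offset":[0,0,0.003],"twist":0},
  {"offset":[0,0,0.002],"twist":0},
  {"offset":[0,0,0],"twist":0},
  {"offset":[0,0,0],"twist":0},
])

```text
time: 7.98
eef_pos: [632.4, 245.8, -13.4]
tool_rot: [180.0, -0.0, -0.0]
ft_force: [0.8, -0.3, -0.3]
grip_width: 30.6
grasp_force: 59.5
```

Emit:
apply_moves([
  {"offset":[0,0,0.001],"twist":0},
  {"offset":[0,0,0.001],"twist":0},
  {"offset":[0,0,0],"twist":0},
])

```text
time: 8.23
eef_pos: [632.7, 245.9, -14.9]
tool_rot: [-180.0, -0.0, -0.0]
ft_force: [-0.7, 0.6, 2.0]
grip_width: 30.3
grasp_force: 59.7
```

Emit:
apply_moves([
  {"offset":[0,0,0],"twist":0},
  {"offset":[0,0,0],"twist":0},
  {"offset":[0,0,0],"twist":0},
  {"offset":[0,0,0],"twist":0},
  {"offset":[0,0,-0.02],"twist":0},
  {"offset":[0,0,-0.03],"twist":0},
  {"offset":[0,0,-0.03],"twist":0},
  {"offset":[0,0,-0.03],"twist":0},
  {"offset":[0,0,-0.03],"twist":0},
], fingers=-0.45)

```text
time: 8.98
eef_pos: [632.1, 245.7, 125.9]
tool_rot: [180.0, 0.0, -0.0]
ft_force: [0.1, 0.3, 0.6]
grip_width: 62.0
grasp_force: 0.0
```

Emit:
apply_moves([
  {"offset":[0,0.04,0],"twist":0},
  {"offset":[0,0.0405,0],"twist":0},
  {"offset":[0,0.0405,0],"twist":0},
  {"offset":[0,0.0405,0],"twist":0},
  {"offset":[0,0.0405,0],"twist":0},
  {"offset":[0,0.0405,0],"twist":0},
  {"offset":[0,0.0405,0],"twist":0},
  {"offset":[0,0.0405,0],"twist":0},
  {"offset":[0,0.0405,0],"twist":0},
  {"offset":[0,0.0405,0],"twist":0},
  {"offset":[0,0.0405,0],"twist":0},
  {"offset":[0.005,0.0405,0],"twist":0},
])

```text
time: 9.98
eef_pos: [635.9, -242.0, 124.6]
tool_rot: [180.0, 0.1, -0.0]
ft_force: [0.7, -0.2, -0.1]
grip_width: 62.2
grasp_force: 0.0
```

```bash
python3 - <<'E'
from h import *
np.set_printoptions(precision=1,suppress=True)
s=read_state();print(s["eef_pos"])
for n,roi in(("top",(125,120,215,200)),("scene",(225,140,290,190))):
    a=read_camera(n);P=cloud(a);k=big(mask(a,(3,70,60),(16,255,255),roi))
    m=np.zeros(P.shape[:2],np.uint8);cv2.drawContours(m,[k],-1,1,-1);q=P[m>0]
    print(n,cv2.boundingRect(k),"z",np.percentile(q[:,2],[5,50,95]),cv2.minEnclosingCircle(cast(a,k,15)[:,:2].astype(np.float32)))
E
```

```text
[ 635.9 -242.   124.6]
top (145, 151, 15, 15) z [ 1.2 11.2 16.4] ((632.9729614257812, 244.55783081054688), 18.65316390991211)
scene (240, 152, 12, 9) z [ 2.8 11.  15.7] ((630.6143798828125, 237.79312133789062), 24.537826538085938)
```

The small collar is flat on the mat at (633, 245). Next is the wide collar.

Emit:
apply_moves([
  {"offset":[0.001,-0.002,0.02],"twist":0},
  {"offset":[0,0,0.025],"twist":0},
  {"offset":[0,0,0.02],"twist":0},
  {"offset":[0,0,0.015],"twist":0},
  {"offset":[0,0,0.01],"twist":0},
  {"offset":[0,0,0.005],"twist":0},
  {"offset":[0,0,0],"twist":0},
  {"offset":[0,0,0],"twist":0},
])

```text
time: 10.75
eef_pos: [638.8, -237.8, 30.2]
tool_rot: [180.0, -0.1, -0.0]
ft_force: [0.6, -0.8, 0.7]
grip_width: 62.2
grasp_force: 0.0
```

```bash
python3 - <<'E'
from h import *
s=read_state();print(s["eef_pos"],s["grip_width"]);tz(read_camera("scene"),s["grip_width"],lo=40)
E
```

```text
[ 638.81668387 -237.82018593   30.18374575] 62.237216668541805
tip 1 [58. 59. 59. 59. 60. 60. 61. 61. 61. 62. 62. 62. 63. 64.]
tip -1 [42. 42. 45. 48. 60. 62. 64. 64. 65. 65. 66. 66. 66. 67.]
```

Emit:
apply_moves([
  {"offset":[-0.001,0.001,0.001],"twist":0},
  {"offset":[0,0,0],"twist":0},
  {"offset":[0,0,0],"twist":0},
  {"offset":[0,0,0],"twist":0},
  {"offset":[0,0,0],"twist":0},
  {"offset":[0,0,0],"twist":0},
], fingers=1)

```text
time: 11.3
eef_pos: [638.2, -239.3, 30.3]
tool_rot: [179.9, -0.1, -0.0]
ft_force: [-0.5, 0.2, 5.9]
grip_width: 42.8
grasp_force: 60.3
```

Emit:
apply_moves([
  {"offset":[0,0,-0.005],"twist":0},
  {"offset":[0,0,-0.01],"twist":0},
  {"offset":[0,0,-0.01],"twist":0},
  {"offset":[0,0,-0.015],"twist":0},
  {"offset":[0,0,-0.015],"twist":0},
  {"offset":[0,0,-0.015],"twist":0},
  {"offset":[0,0,-0.015],"twist":0},
  {"offset":[0,0,-0.01],"twist":0},
  {"offset":[0,0,0],"twist":0},
  {"offset":[0,0,0],"twist":0},
])

```text
time: 12.13
eef_pos: [637.4, -238.6, 124.3]
tool_rot: [180.0, -0.0, -0.0]
ft_force: [0.1, 0.3, -2.0]
grip_width: 43.1
grasp_force: 61.8
```

```bash
python3 - <<'E'
from h import *
s=read_state();print(s["eef_pos"],s["grip_width"]);a=read_camera("scene")
cv2.imwrite("pics/s6.png",cv2.resize(a["pixels"][170:290,300:400],None,fx=4,fy=4)[:,:,::-1])
E
```

```text
[ 637.42188782 -238.64387443  124.30464445] 43.05580500982924
```

View pics/s6.png

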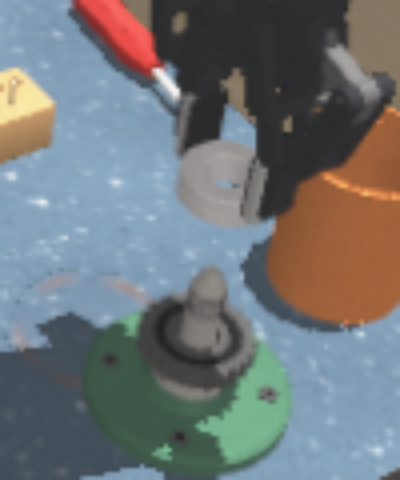

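The silver collar is held level at about (220,180), and the worn cutter now shows on the seat. On to the mat, 85 mm from the small collar.

Emit:
apply_moves([
  {"offset":[0,-0.04,0],"twist":0},
  {"offset":[0,-0.04,0],"twist":0},
  {"offset":[0,-0.04,0],"twist":0},
  {"offset":[0,-0.04,0],"twist":0},
  {"offset":[0,-0.04,0],"twist":0},
  {"offset":[0,-0.04,0],"twist":0},
  {"offset":[0,-0.04,0],"twist":0},
  {"offset":[0,-0.04,0],"twist":0},
  {"offset":[0,-0.04,0],"twist":0},
  {"offset":[-0.005,-0.04,0],"twist":0},
  {"offset":[0,0,0.03],"twist":0},
  {"offset":[0,0,0.03],"twist":0},
])

```text
time: 13.18
eef_pos: [632.3, 167.7, 63.4]
tool_rot: [-179.8, -0.1, 0.4]
ft_force: [-0.1, -2.1, -1.3]
grip_width: 42.8
grasp_force: 61.8
```

Emit:
apply_moves([
  {"offset":[0,0,0.03],"twist":0},
  {"offset":[0,0,0.02],"twist":0},
  {"offset":[0,0,0.015],"twist":0},
  {"offset":[0,0,0.006],"twist":0},
  {"offset":[0,0,0.004],"twist":0},
  {"offset":[0,0,0.001],"twist":0},
  {"offset":[0,0,0],"twist":0},
  {"offset":[0,0,0],"twist":0},
])

```text
time: 13.85
eef_pos: [633.5, 161.5, -11.1]
tool_rot: [-180.0, -0.1, -0.0]
ft_force: [-0.1, -0.2, -1.6]
grip_width: 43.2
grasp_force: 61.8
```

Emit:
apply_moves([
  {"offset":[0,0,0.002],"twist":0},
  {"offset":[0,0,0.001],"twist":0},
  {"offset":[0,0,0],"twist":0},
])

```text
time: 14.1
eef_pos: [633.0, 161.5, -14.6]
tool_rot: [-180.0, -0.1, -0.0]
ft_force: [0.2, 0.3, 3.0]
grip_width: 43.1
grasp_force: 62.1
```

Emit:
apply_moves([
  {"offset":[0,0,0.001],"twist":0},
  {"offset":[0,0,0],"twist":0},
])

```text
time: 14.27
eef_pos: [633.0, 161.5, -14.7]
tool_rot: [-180.0, -0.1, -0.0]
ft_force: [-3.2, -0.3, 9.5]
grip_width: 42.9
grasp_force: 62.9
```

Emit:
apply_moves([
  {"offset":[0,0,0],"twist":0},
  {"offset":[0,0,0],"twist":0},
  {"offset":[0,0,0],"twist":0},
  {"offset":[0,0,0],"twist":0},
  {"offset":[0,0,-0.02],"twist":0},
  {"offset":[0,0,-0.03],"twist":0},
  {"offset":[0,0,-0.03],"twist":0},
  {"offset":[0,0,-0.03],"twist":0},
  {"offset":[0,0,-0.03],"twist":0},
  {"offset":[0,0,0],"twist":0},
], fingers=-0.5)

```text
time: 15.1
eef_pos: [636.8, 162.3, 129.9]
tool_rot: [-179.8, -0.6, -0.0]
ft_force: [1.7, 0.0, 0.7]
grip_width: 64.0
grasp_force: 0.0
```

Emit:
apply_moves([
  {"offset":[0.005,0.04,0],"twist":0},
  {"offset":[0,0.04,0],"twist":0},
  {"offset":[0,0.04,0],"twist":0},
  {"offset":[0,0.04,0],"twist":0},
  {"offset":[0,0.04,0],"twist":0},
  {"offset":[0,0.04,0],"twist":0},
  {"offset":[0,0.04,0],"twist":0},
  {"offset":[0,0.04,0],"twist":0},
  {"offset":[0,0.04,0],"twist":0},
  {"offset":[0,0.04,0],"twist":0},
  {"offset":[0,0,0],"twist":0},
  {"offset":[0,0,0],"twist":0},
], fingers=-0.8)

```text
time: 16.1
eef_pos: [635.7, -243.6, 122.8]
tool_rot: [179.9, 0.1, -0.4]
ft_force: [0.3, 0.3, -0.4]
grip_width: 76.4
grasp_force: 0.0
```

```bash
python3 - <<'E'
from h import *
np.set_printoptions(precision=1,suppress=True)
s=read_state();print(s["eef_pos"],s["grip_width"])
a=read_camera("top");P=cloud(a)
q=P[120:200,125:215].reshape(-1,3);q=q[(q[:,2]>8)&(q[:,2]<30)]
for nm,yl,yh in(("small",220,275),("wide",125,195)):
    r=q[(q[:,1]>yl)&(q[:,1]<yh)]; print(nm,len(r),r.min(0),r.max(0),"zmed",np.median(r[:,2]))
m=mask(a,(0,0,100),(180,60,255),(150,120,215,200));k=big(m);print(cv2.boundingRect(k),cv2.minEnclosingCircle(cast(a,k,19)[:,:2].astype(np.float32)))
E
```

```text
[ 635.7 -243.6  122.8] 76.41059725919678
small 96 [581.4 229.1   8. ] [648.6 263.1  18.2] zmed 14.18199208729834
wide 231 [609.5 138.4   8. ] [656.  183.5  23.1] zmed 18.525917234044528
(177, 149, 19, 20) ((631.7571411132812, 160.0552978515625), 24.807310104370117)
```

Both collars lie flat on the mat (heights fit, centres (633,245) and (632,160)). Next the worn cutter.

Emit:
apply_moves([
  {"offset":[0,0,0],"twist":0},
  {"offset":[0,0,0.03],"twist":0},
  {"offset":[0,0,0.03],"twist":0},
  {"offset":[0,0,0.02],"twist":0},
  {"offset":[0,0,0.01],"twist":0},
  {"offset":[0,0,0],"twist":0},
  {"offset":[0,0,0],"twist":0},
])

```text
time: 16.73
eef_pos: [637.9, -237.4, 33.9]
tool_rot: [-180.0, -0.0, 0.1]
ft_force: [-0.4, -0.3, 0.8]
grip_width: 77.0
grasp_force: 0.0
```

Emit:
apply_moves([
  {"offset":[-0.0005,0.0018,0.01],"twist":0},
  {"offset":[0,0,0.008],"twist":0},
  {"offset":[0,0,0.004],"twist":0},
  {"offset":[0,0,0],"twist":0},
  {"offset":[0,0,0],"twist":0},
])

```text
time: 17.15
eef_pos: [636.7, -240.5, 11.5]
tool_rot: [-180.0, 0.0, -0.0]
ft_force: [0.3, -0.4, 0.8]
grip_width: 76.9
grasp_force: 0.0
```

```bash
python3 - <<'E'
from h import *
s=read_state();print(s["eef_pos"],s["grip_width"],s["ft_force"]);tz(read_camera("scene"),s["grip_width"],lo=18)
E
```

```text
[ 636.69524904 -240.47178141   11.48849164] 76.9073839427482 [ 0.3324773  -0.4166578   0.80669159]
tip 1 [42. 45. 45. 46. 46. 47. 47. 47. 47. 47. 48. 48. 48. 49.]
tip -1 [46. 47. 47. 48. 49. 49. 50. 51. 51. 51. 52. 52. 52. 52.]
```

Emit:
apply_moves([
  {"offset":[0,0,0],"twist":0},
  {"offset":[0,0,0],"twist":0},
  {"offset":[0,0,0],"twist":0},
  {"offset":[0,0,0],"twist":0},
  {"offset":[0,0,0],"twist":0},
  {"offset":[0,0,0],"twist":0},
], fingers=1)

```text
time: 17.7
eef_pos: [637.2, -240.6, 12.8]
tool_rot: [180.0, -0.1, -0.0]
ft_force: [-0.9, 0.8, 5.3]
grip_width: 56.8
grasp_force: 63.2
```

Emit:
apply_moves([
  {"offset":[0,0,-0.005],"twist":0},
  {"offset":[0,0,-0.01],"twist":0},
  {"offset":[0,0,-0.01],"twist":0},
  {"offset":[0,0,-0.015],"twist":0},
  {"offset":[0,0,-0.015],"twist":0},
  {"offset":[0,0,-0.015],"twist":0},
  {"offset":[0,0,-0.015],"twist":0},
  {"offset":[0,0,-0.02],"twist":0},
  {"offset":[0,0,0],"twist":0},
  {"offset":[0,0,0],"twist":0},
])

```text
time: 18.53
eef_pos: [638.0, -241.0, 118.6]
tool_rot: [179.9, -0.2, -0.0]
ft_force: [-0.5, 0.3, -3.4]
grip_width: 56.4
grasp_force: 64.4
```

```bash
python3 - <<'E'
from h import *
s=read_state();print(s["eef_pos"],s["grip_width"]);a=read_camera("scene")
cv2.imwrite("pics/s7.png",cv2.resize(a["pixels"][170:290,300:400],None,fx=4,fy=4)[:,:,::-1])
E
```

```text
[ 637.97805179 -240.98108958  118.60575411] 56.448636307279955
```

View pics/s7.png

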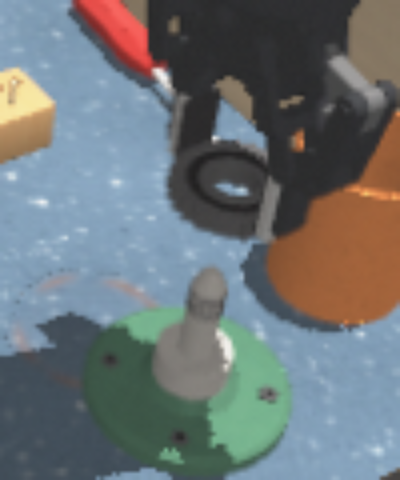

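The crop shows the worn cutter held level at about (225,190), with the seat and arbor bare. To the tray now.

Emit:
apply_moves([
  {"offset":[-0.0229,-0.0267,0],"twist":0},
  {"offset":[-0.0229,-0.0267,0],"twist":0},
  {"offset":[-0.0229,-0.0267,0],"twist":0},
  {"offset":[-0.0229,-0.0267,0],"twist":0},
  {"offset":[-0.0229,-0.0267,0],"twist":0},
  {"offset":[-0.0229,-0.0267,0],"twist":0},
  {"offset":[-0.0229,-0.0267,0],"twist":0},
  {"offset":[-0.0229,-0.0267,0],"twist":0},
  {"offset":[0,0,0.03],"twist":0},
  {"offset":[0,0,0.03],"twist":0},
  {"offset":[0,0,0.02],"twist":0},
  {"offset":[0,0,0],"twist":0},
])

```text
time: 19.58
eef_pos: [451.1, -26.3, 33.2]
tool_rot: [-180.0, 0.4, 0.1]
ft_force: [-0.8, -0.7, -2.5]
grip_width: 56.7
grasp_force: 65.5
```

Emit:
apply_moves([
  {"offset":[0,0,0.02],"twist":0},
  {"offset":[0,0,0.02],"twist":0},
  {"offset":[0,0,0.01],"twist":0},
  {"offset":[0,0,0.003],"twist":0},
  {"offset":[0,0,0],"twist":0},
  {"offset":[0,0,0],"twist":0},
  {"offset":[0,0,0],"twist":0},
])

```text
time: 20.17
eef_pos: [458.3, -27.3, -12.0]
tool_rot: [-180.0, 0.5, -0.0]
ft_force: [-0.0, -0.3, -2.6]
grip_width: 56.5
grasp_force: 65.5
```

Emit:
apply_moves([
  {"offset":[0,0,0.003],"twist":0},
  {"offset":[0,0,0.002],"twist":0},
  {"offset":[0,0,0],"twist":0},
  {"offset":[0,0,0],"twist":0},
])

```text
time: 20.5
eef_pos: [457.9, -27.4, -15.4]
tool_rot: [-180.0, 0.5, 0.0]
ft_force: [0.7, -0.0, -1.8]
grip_width: 56.7
grasp_force: 65.6
```

Emit:
apply_moves([
  {"offset":[0,0,0.001],"twist":0},
  {"offset":[0,0,0.001],"twist":0},
  {"offset":[0,0,0],"twist":0},
])

```text
time: 20.75
eef_pos: [457.8, -27.4, -17.6]
tool_rot: [180.0, 0.5, -0.0]
ft_force: [-0.5, 0.1, -2.2]
grip_width: 56.6
grasp_force: 65.6
```

Emit:
apply_moves([
  {"offset":[0,0,0.001],"twist":0},
  {"offset":[0,0,0.001],"twist":0},
  {"offset":[0,0,0],"twist":0},
  {"offset":[0,0,0],"twist":0},
])

```text
time: 21.08
eef_pos: [457.8, -27.4, -19.2]
tool_rot: [180.0, 0.5, -0.0]
ft_force: [-0.9, 0.1, 4.9]
grip_width: 56.5
grasp_force: 66.3
```

Emit:
apply_moves([
  {"offset":[0,0,0],"twist":0},
  {"offset":[0,0,0],"twist":0},
  {"offset":[0,0,0],"twist":0},
  {"offset":[0,0,0],"twist":0},
  {"offset":[0,0,-0.02],"twist":0},
  {"offset":[0,0,-0.03],"twist":0},
  {"offset":[0,0,-0.03],"twist":0},
  {"offset":[0,0,-0.03],"twist":0},
  {"offset":[0,0,0],"twist":0},
], fingers=-0.75)

```text
time: 21.83
eef_pos: [461.2, -27.2, 94.3]
tool_rot: [-179.9, 0.2, -0.1]
ft_force: [0.2, 0.8, 0.6]
grip_width: 74.6
grasp_force: 0.0
```

Emit:
apply_moves([
  {"offset":[-0.004,-0.038,0],"twist":0},
  {"offset":[-0.004,-0.038,0],"twist":0},
  {"offset":[-0.004,-0.038,0],"twist":0},
  {"offset":[-0.004,-0.038,0],"twist":0},
  {"offset":[-0.004,-0.038,0],"twist":0},
  {"offset":[-0.004,-0.036,0],"twist":0},
  {"offset":[0,0,0],"twist":0},
  {"offset":[0,0,0],"twist":0},
])

```text
time: 22.5
eef_pos: [434.0, 201.8, 90.2]
tool_rot: [-179.9, 0.6, 0.3]
ft_force: [-0.7, -0.2, 0.4]
grip_width: 74.9
grasp_force: 0.0
```

```bash
python3 - <<'E'
from h import *
np.set_printoptions(precision=1,suppress=True)
s=read_state();print(s["eef_pos"],s["grip_width"])
a=read_camera("top");P=cloud(a);m=mask(a,(0,150,80),(8,255,255),(215,185,305,275))
q=P[190:275,220:305].reshape(-1,3); d=np.array(a["pixels"])[190:275,220:305].reshape(-1,3); q=q[(d[:,0]<120)&(q[:,2]>8)&(abs(q[:,0]-455)<55)&(abs(q[:,1]+27)<55)]
print(len(q),q.min(0),q.max(0),np.percentile(q[:,2],[5,50,95]))
cv2.imwrite("pics/t8.png",cv2.resize(a["pixels"][180:280,140:310],None,fx=4,fy=4)[:,:,::-1])
E
```

```text
[434.  201.8  90.2] 74.87947228162491
12 [439.2 -44.9  12.7] [475.6  -8.4  17.5] [12.9 14.4 16.7]
```

View pics/t8.png

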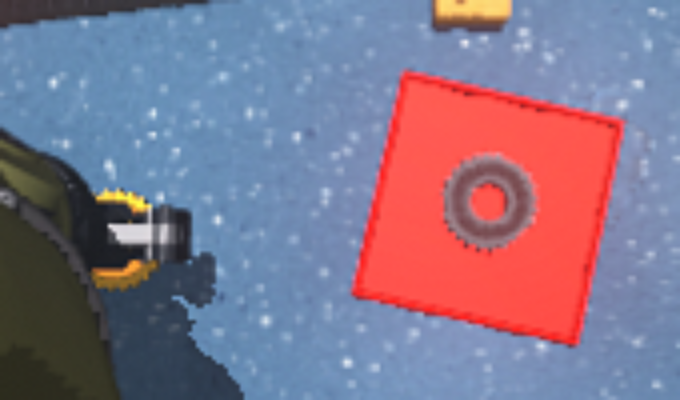

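The crop shows the worn cutter flat in the middle of the tray at (490,202), and the gripper over the gold cutter at about (125,240). Descending on the gold cutter.

Emit:
apply_moves([
  {"offset":[0,0,0.03],"twist":0},
  {"offset":[0,0,0.03],"twist":0},
  {"offset":[0,0,0.02],"twist":0},
  {"offset":[0,0,0.01],"twist":0},
  {"offset":[0,0,0],"twist":0},
  {"offset":[0,0,0],"twist":0},
])

```text
time: 23.05
eef_pos: [433.8, 196.5, 0.0]
tool_rot: [179.9, 0.6, -0.1]
ft_force: [-0.4, -0.3, 0.3]
grip_width: 75.2
grasp_force: 0.0
```

Emit:
apply_moves([
  {"offset":[-0.0005,-0.0015,0.01],"twist":0},
  {"offset":[0,0,0.008],"twist":0},
  {"offset":[0,0,0.004],"twist":0},
  {"offset":[0,0,0.001],"twist":0},
  {"offset":[0,0,0],"twist":0},
  {"offset":[0,0,0],"twist":0},
])

```text
time: 23.55
eef_pos: [433.4, 200.1, -22.2]
tool_rot: [-180.0, 0.5, -0.0]
ft_force: [0.5, 0.0, 0.5]
grip_width: 74.9
grasp_force: 0.0
```

```bash
python3 - <<'E'
from h import *
s=read_state();print(s["eef_pos"],s["grip_width"],s["ft_force"]);tz(read_camera("scene"),s["grip_width"],433,198.5,lo=3)
E
```

```text
[433.42713573 200.07676039 -22.23692026] 74.89553045671734 [0.46017158 0.00263292 0.49854467]
tip 1 [ 9. 10. 11. 12. 12. 12. 14. 14. 15. 16. 16. 16. 17. 18.]
tip -1 [11. 12. 12. 13. 14. 14. 15. 16. 16. 17. 17. 18. 18. 19.]
```

Emit:
apply_moves([
  {"offset":[0,0,0.0005],"twist":0},
  {"offset":[0,0,0],"twist":0},
  {"offset":[0,0,0],"twist":0},
  {"offset":[0,0,0],"twist":0},
  {"offset":[0,0,0],"twist":0},
  {"offset":[0,0,0],"twist":0},
], fingers=1)

```text
time: 24.1
eef_pos: [433.4, 200.1, -22.0]
tool_rot: [-180.0, 0.5, -0.0]
ft_force: [-0.8, -0.3, 10.5]
grip_width: 56.7
grasp_force: 61.4
```

Emit:
apply_moves([
  {"offset":[0,0,-0.01],"twist":0},
  {"offset":[0,0,-0.015],"twist":0},
  {"offset":[0,0,-0.025],"twist":0},
  {"offset":[0,0,-0.03],"twist":0},
  {"offset":[0,0,-0.03],"twist":0},
  {"offset":[0,0,-0.03],"twist":0},
  {"offset":[0,0,-0.015],"twist":0},
  {"offset":[0,0,0],"twist":0},
  {"offset":[0,0,0],"twist":0},
  {"offset":[0,0,0],"twist":0},
])

```text
time: 24.93
eef_pos: [434.1, 199.5, 131.1]
tool_rot: [179.9, 0.6, -0.0]
ft_force: [-0.1, 0.7, -1.5]
grip_width: 56.6
grasp_force: 64.5
```

```bash
python3 - <<'E'
from h import *
s=read_state();print(s["eef_pos"],s["grip_width"],s["ft_force"]);a=read_camera("scene");b=read_camera("top");print(read_state()["eef_pos"])
cv2.imwrite("pics/s9.png",np.hstack([cv2.resize(a["pixels"][110:210,140:240],None,fx=4,fy=4),cv2.resize(b["pixels"][190:290,110:210],None,fx=4,fy=4)])[:,:,::-1])
E
```

```text
[434.07183975 199.50240845 131.08514686] 56.57527739040675 [-0.09591272  0.73862616 -1.53605867]
[433.82099999 199.59737757 130.67619693]
```

View pics/s9.png

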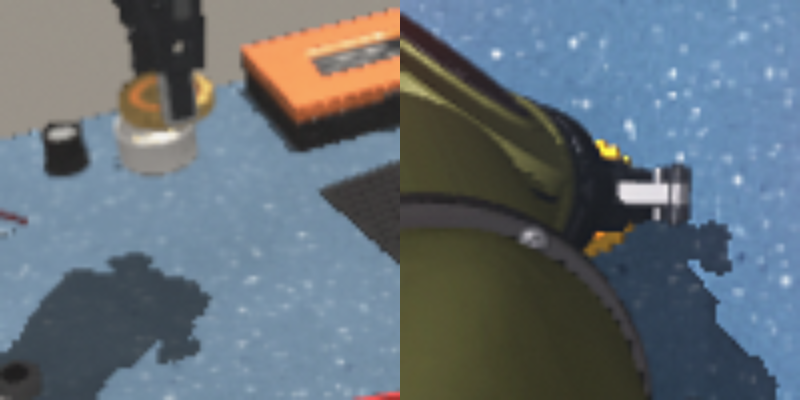

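The gold cutter is held level, visible at about (165,95) in the left half of the crop. I'll carry it over the arbor and check its centring before lowering.

Emit:
apply_moves([
  {"offset":[0.017,0.0366,0],"twist":0},
  {"offset":[0.017,0.0366,0],"twist":0},
  {"offset":[0.017,0.0366,0],"twist":0},
  {"offset":[0.017,0.0366,0],"twist":0},
  {"offset":[0.017,0.0366,0],"twist":0},
  {"offset":[0.017,0.0366,0],"twist":0},
  {"offset":[0.017,0.0366,0],"twist":0},
  {"offset":[0.017,0.0366,0],"twist":0},
  {"offset":[0.017,0.0366,0],"twist":0},
  {"offset":[0.017,0.0366,0],"twist":0},
  {"offset":[0.017,0.0366,0],"twist":0},
  {"offset":[0.0165,0.0366,0],"twist":0},
])

```text
time: 26.03
eef_pos: [637.6, -240.8, 127.8]
tool_rot: [-179.9, 0.7, -0.0]
ft_force: [1.6, 0.4, -1.8]
grip_width: 56.4
grasp_force: 64.5
```

Emit:
apply_moves([
  {"offset":[0,0,0.02],"twist":0},
  {"offset":[0,0,0.02],"twist":0},
  {"offset":[0,0,0.01],"twist":0},
  {"offset":[0,0,0],"twist":0},
  {"offset":[0,0,0],"twist":0},
  {"offset":[0,0,0],"twist":0},
])

```text
time: 26.53
eef_pos: [638.4, -238.2, 80.5]
tool_rot: [-180.0, 0.5, 0.1]
ft_force: [1.1, -0.2, -1.4]
grip_width: 56.5
grasp_force: 64.6
```

```bash
python3 - <<'E'
from h import *
np.set_printoptions(precision=1,suppress=True)
a=read_camera("scene");s=read_state();print(s["eef_pos"],s["ft_force"])
k=cv2.findNonZero(mask(a,(15,90,60),(35,255,255),(315,190,380,250)));P=cloud(a)
q=P[k[:,0,1],k[:,0,0]];q=q[(abs(q[:,0]-637)<60)&(abs(q[:,1]+240)<60)&(q[:,2]<160)];print(len(q),np.percentile(q,[1,50,99],axis=0))
t=q[:,2]>np.percentile(q[:,2],60);A=np.c_[q[t][:,:2]-q[t][:,:2].mean(0),np.ones(t.sum())];print("top plane slope",np.round(np.linalg.lstsq(A,q[t][:,2],rcond=None)[0],3))
E
```

```text
[ 638.7 -238.5   81. ] [ 0.3 -0.9 -1.8]
322 [[ 607.8 -264.7  103.9]
 [ 627.3 -235.4  113.1]
 [ 661.8 -210.3  115.5]]
top plane slope [  0.   -0.  114.2]
```

Emit:
apply_moves([
  {"offset":[-0.001,0.001,0.008],"twist":0},
  {"offset":[0,0,0.008],"twist":0},
  {"offset":[0,0,0.006],"twist":0},
  {"offset":[0,0,0],"twist":0},
  {"offset":[0,0,0],"twist":0},
])

```text
time: 27.0
eef_pos: [636.1, -240.0, 57.3]
tool_rot: [-180.0, 0.6, -0.0]
ft_force: [-1.1, 0.5, -2.3]
grip_width: 56.8
grasp_force: 64.6
```

Emit:
apply_moves([
  {"offset":[0,0,0.008],"twist":0},
  {"offset":[0,0,0.008],"twist":0},
  {"offset":[0,0,0.006],"twist":0},
  {"offset":[0,0,0],"twist":0},
])

```text
time: 27.33
eef_pos: [636.0, -240.0, 34.3]
tool_rot: [-180.0, 0.6, -0.0]
ft_force: [1.3, 0.2, -2.8]
grip_width: 56.2
grasp_force: 64.5
```

Emit:
apply_moves([
  {"offset":[0.001,0,0.006],"twist":0},
  {"offset":[0,0,0.006],"twist":0},
  {"offset":[0,0,0.004],"twist":0},
  {"offset":[0,0,0],"twist":0},
])

```text
time: 27.67
eef_pos: [636.2, -239.8, 18.6]
tool_rot: [-180.0, 0.7, 0.0]
ft_force: [0.3, -0.3, -2.7]
grip_width: 56.8
grasp_force: 64.6
```

Emit:
apply_moves([
  {"offset":[0,0,0.002],"twist":0},
  {"offset":[0,0,0.001],"twist":0},
  {"offset":[0,0,0],"twist":0},
  {"offset":[0,0,0],"twist":0},
])

```text
time: 28.0
eef_pos: [637.0, -240.0, 17.0]
tool_rot: [-180.0, 0.6, -0.0]
ft_force: [-0.3, 0.3, -1.8]
grip_width: 56.7
grasp_force: 64.6
```

Emit:
apply_moves([
  {"offset":[0,0,0.001],"twist":0},
  {"offset":[0,0,0.001],"twist":0},
  {"offset":[0,0,0],"twist":0},
  {"offset":[0,0,0],"twist":0},
])

```text
time: 28.33
eef_pos: [637.0, -240.0, 14.8]
tool_rot: [-180.0, 0.6, -0.0]
ft_force: [-0.4, 0.8, -0.7]
grip_width: 56.4
grasp_force: 64.6
```

Emit:
apply_moves([
  {"offset":[0,0,0.001],"twist":0},
  {"offset":[0,0,0],"twist":0},
  {"offset":[0,0,0],"twist":0},
])

```text
time: 28.58
eef_pos: [637.2, -240.1, 14.3]
tool_rot: [180.0, 0.5, -0.0]
ft_force: [-0.8, 0.4, 2.4]
grip_width: 56.5
grasp_force: 64.9
```

Seated, with a contact force where expected. I'll release, lift and check.

Emit:
apply_moves([
  {"offset":[0,0,0],"twist":0},
  {"offset":[0,0,0],"twist":0},
  {"offset":[0,0,0],"twist":0},
  {"offset":[0,0,0],"twist":0},
  {"offset":[0,0,0],"twist":0},
  {"offset":[0,0,-0.02],"twist":0},
  {"offset":[0,0,-0.03],"twist":0},
  {"offset":[0,0,-0.03],"twist":0},
  {"offset":[0,0,-0.03],"twist":0},
  {"offset":[0,0,0],"twist":0},
  {"offset":[0,0,0],"twist":0},
], fingers=-0.75)

```text
time: 29.5
eef_pos: [639.7, -240.3, 126.2]
tool_rot: [179.9, 0.3, -0.0]
ft_force: [-0.5, 0.7, -0.7]
grip_width: 74.7
grasp_force: 0.0
```

Emit:
apply_moves([
  {"offset":[0,-0.04,0],"twist":0},
  {"offset":[0,-0.04,0],"twist":0},
  {"offset":[0,-0.04,0],"twist":0},
  {"offset":[0,-0.04,0],"twist":0},
  {"offset":[0,-0.04,0],"twist":0},
  {"offset":[0,-0.04,0],"twist":0},
  {"offset":[0,-0.04,0],"twist":0},
  {"offset":[0,-0.04,0],"twist":0},
  {"offset":[0,-0.04,0],"twist":0},
  {"offset":[-0.005,-0.04,0],"twist":0},
  {"offset":[0,0,0],"twist":0},
  {"offset":[0,0,0],"twist":0},
], fingers=-0.5)

```text
time: 30.5
eef_pos: [631.1, 164.7, 122.7]
tool_rot: [-179.9, 0.7, 0.4]
ft_force: [0.1, -0.9, -0.4]
grip_width: 64.4
grasp_force: 0.0
```

```bash
python3 - <<'E'
from h import *
np.set_printoptions(precision=1,suppress=True)
s=read_state();print(s["eef_pos"],s["grip_width"])
for n,roi in(("top",(325,130,372,185)),("scene",(315,220,380,290))):
    a=read_camera(n);k=cv2.findNonZero(mask(a,(15,90,60),(35,255,255),roi));P=cloud(a);q=P[k[:,0,1],k[:,0,0]]
    q=q[(q[:,2]>43)&(q[:,2]<55)];print(n,len(q),q.min(0),q.max(0),np.median(q[:,2]),(q.min(0)+q.max(0))/2)
    if n=="top": print(cv2.minEnclosingCircle(cast(a,k,48)[:,:2].astype(np.float32)))
E
```

```text
[631.1 164.7 122.7] 64.42186167310906
top 340 [ 608.6 -268.6   43.3] [ 666.3 -210.3   52.9] 47.47643236160138 [ 637.4 -239.5   48.1]
((616.37841796875, -222.6292724609375), 58.34661102294922)
scene 318 [ 605.2 -268.8   43.3] [ 665.5 -209.8   50.4] 47.31708167351866 [ 635.3 -239.3   46.8]
```

The gold cutter is seated (top about 47.5 mm, centre (637,-239.5)). Next the wide collar.

Emit:
apply_moves([
  {"offset":[0,0,0.03],"twist":0},
  {"offset":[0,0,0.03],"twist":0},
  {"offset":[0,0,0.03],"twist":0},
  {"offset":[0,0,0.02],"twist":0},
  {"offset":[0,0,0.01],"twist":0},
  {"offset":[0,0,0],"twist":0},
  {"offset":[0,0,0],"twist":0},
])

```text
time: 31.18
eef_pos: [632.4, 158.7, 4.0]
tool_rot: [180.0, 0.6, -0.1]
ft_force: [-0.3, -0.3, 0.2]
grip_width: 63.8
grasp_force: 0.0
```

Emit:
apply_moves([
  {"offset":[0.0005,-0.002,0.008],"twist":0},
  {"offset":[0,0,0.006],"twist":0},
  {"offset":[0,0,0.003],"twist":0},
  {"offset":[0,0,0],"twist":0},
  {"offset":[0,0,0],"twist":0},
])

```text
time: 31.6
eef_pos: [632.4, 162.0, -12.9]
tool_rot: [180.0, 0.6, -0.0]
ft_force: [0.5, -0.0, -0.6]
grip_width: 64.2
grasp_force: 0.0
```

Emit:
apply_moves([
  {"offset":[0,0,0],"twist":0},
  {"offset":[0,0,0],"twist":0},
  {"offset":[0,0,0],"twist":0},
  {"offset":[0,0,0],"twist":0},
  {"offset":[0,0,0],"twist":0},
], fingers=1)

```text
time: 32.02
eef_pos: [632.8, 162.1, -12.0]
tool_rot: [-180.0, 0.5, -0.0]
ft_force: [-1.4, 0.2, 5.6]
grip_width: 41.8
grasp_force: 60.2
```

Emit:
apply_moves([
  {"offset":[0,0,-0.01],"twist":0},
  {"offset":[0,0,-0.02],"twist":0},
  {"offset":[0,0,-0.03],"twist":0},
  {"offset":[0,0,-0.03],"twist":0},
  {"offset":[0,0,-0.03],"twist":0},
  {"offset":[0,0,-0.02],"twist":0},
  {"offset":[0,0,0],"twist":0},
  {"offset":[0,0,0],"twist":0},
])

```text
time: 32.68
eef_pos: [634.4, 162.2, 128.5]
tool_rot: [-179.9, 0.4, -0.0]
ft_force: [-0.1, -0.3, -1.8]
grip_width: 42.3
grasp_force: 61.2
```

Emit:
apply_moves([
  {"offset":[0.0045,0.0402,0],"twist":0},
  {"offset":[0,0.0402,0],"twist":0},
  {"offset":[0,0.0402,0],"twist":0},
  {"offset":[0,0.0402,0],"twist":0},
  {"offset":[0,0.0402,0],"twist":0},
  {"offset":[0,0.0402,0],"twist":0},
  {"offset":[0,0.0402,0],"twist":0},
  {"offset":[0,0.0402,0],"twist":0},
  {"offset":[0,0.0402,0],"twist":0},
  {"offset":[0,0.0402,0],"twist":0},
  {"offset":[0,0,0.015],"twist":0},
  {"offset":[0,0,0.015],"twist":0},
])

```text
time: 33.68
eef_pos: [636.0, -245.7, 95.0]
tool_rot: [179.8, 0.7, -0.4]
ft_force: [0.2, 1.0, -1.9]
grip_width: 42.1
grasp_force: 61.3
```

Emit:
apply_moves([
  {"offset":[0,0,0.01],"twist":0},
  {"offset":[0,0,0],"twist":0},
  {"offset":[0,0,0],"twist":0},
  {"offset":[0,0,0],"twist":0},
])

```text
time: 34.02
eef_pos: [638.2, -239.1, 87.1]
tool_rot: [-180.0, 0.5, 0.1]
ft_force: [-0.1, 0.4, -0.6]
grip_width: 42.4
grasp_force: 61.3
```

```bash
python3 - <<'E'
from h import *
np.set_printoptions(precision=1,suppress=True)
a=read_camera("scene");s=read_state();print(s["eef_pos"],s["ft_force"]);P=cloud(a)
q=P[(abs(P[...,0]-637)<40)&(abs(P[...,1]+240)<19)&(P[...,2]>100)&(P[...,2]<123)];print(len(q),np.percentile(q,[1,50,99],axis=0))
cv2.imwrite("pics/s10.png",cv2.resize(a["pixels"][170:290,300:400],None,fx=4,fy=4)[:,:,::-1])
E
```

```text
[ 638.5 -239.3   87.6] [-0.1 -0.1 -0.7]
283 [[ 613.4 -258.6  102.6]
 [ 624.9 -235.9  115.8]
 [ 654.9 -221.8  118.9]]
```

View pics/s10.png

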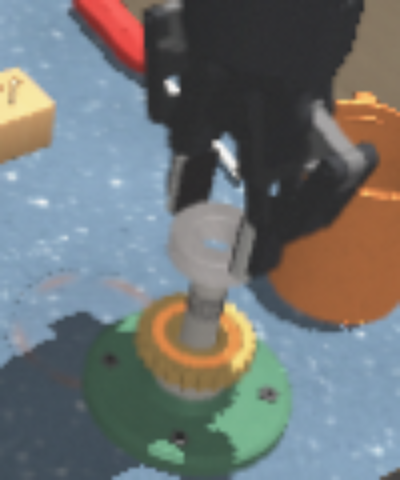

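The crop shows the gold cutter on its seat at (197,335) and the silver collar held level above the nose at (212,245). Lowering.

Emit:
apply_moves([
  {"offset":[-0.0005,0,0.008],"twist":0},
  {"offset":[0,0,0.008],"twist":0},
  {"offset":[0,0,0.006],"twist":0},
  {"offset":[0,0,0],"twist":0},
  {"offset":[0,0,0],"twist":0},
])

```text
time: 34.48
eef_pos: [636.7, -240.0, 64.2]
tool_rot: [-180.0, 0.6, -0.0]
ft_force: [0.3, -0.3, -0.1]
grip_width: 42.7
grasp_force: 61.3
```

Emit:
apply_moves([
  {"offset":[0,0,0.008],"twist":0},
  {"offset":[0,0,0.008],"twist":0},
  {"offset":[0,0,0.006],"twist":0},
  {"offset":[0,0,0.004],"twist":0},
  {"offset":[0,0,0],"twist":0},
  {"offset":[0,0,0],"twist":0},
])

```text
time: 34.98
eef_pos: [636.5, -239.9, 38.5]
tool_rot: [-180.0, 0.6, -0.0]
ft_force: [-0.4, -0.3, -1.1]
grip_width: 42.5
grasp_force: 61.3
```

Emit:
apply_moves([
  {"offset":[0,0,0.002],"twist":0},
  {"offset":[0,0,0.001],"twist":0},
  {"offset":[0,0,0],"twist":0},
  {"offset":[0,0,0],"twist":0},
])

```text
time: 35.32
eef_pos: [636.6, -240.0, 35.9]
tool_rot: [-180.0, 0.6, -0.0]
ft_force: [0.2, 0.2, -1.7]
grip_width: 42.3
grasp_force: 61.3
```

Emit:
apply_moves([
  {"offset":[0,0,0.001],"twist":0},
  {"offset":[0,0,0.001],"twist":0},
  {"offset":[0,0,0],"twist":0},
  {"offset":[0,0,0],"twist":0},
])

```text
time: 35.65
eef_pos: [636.6, -240.0, 33.8]
tool_rot: [-180.0, 0.6, -0.0]
ft_force: [-0.8, -0.8, -1.5]
grip_width: 42.3
grasp_force: 61.3
```

Emit:
apply_moves([
  {"offset":[0,0,0.001],"twist":0},
  {"offset":[0,0,0],"twist":0},
  {"offset":[0,0,0],"twist":0},
])

```text
time: 35.9
eef_pos: [636.9, -240.0, 33.1]
tool_rot: [-180.0, 0.5, -0.0]
ft_force: [-1.2, -0.7, -0.3]
grip_width: 42.4
grasp_force: 61.4
```

Near contact. Release, lift and return to the small collar.

Emit:
apply_moves([
  {"offset":[0,0,0.0005],"twist":0},
  {"offset":[0,0,0],"twist":0},
])

```text
time: 36.07
eef_pos: [636.9, -240.0, 33.1]
tool_rot: [180.0, 0.5, -0.0]
ft_force: [-1.0, -0.1, 4.4]
grip_width: 42.5
grasp_force: 61.9
```

Emit:
apply_moves([
  {"offset":[0,0,0],"twist":0},
  {"offset":[0,0,0],"twist":0},
  {"offset":[0,0,0],"twist":0},
  {"offset":[0,0,0],"twist":0},
  {"offset":[0,0,0],"twist":0},
  {"offset":[0,0,-0.01],"twist":0},
  {"offset":[0,0,-0.025],"twist":0},
  {"offset":[0,0,-0.03],"twist":0},
  {"offset":[0,0,-0.03],"twist":0},
  {"offset":[0,0,0],"twist":0},
], fingers=-0.5)

```text
time: 36.9
eef_pos: [642.4, -240.6, 134.9]
tool_rot: [179.9, -0.1, -0.0]
ft_force: [1.6, 0.8, 0.9]
grip_width: 63.8
grasp_force: 0.0
```

Emit:
apply_moves([
  {"offset":[-0.004,-0.0405,0],"twist":0},
  {"offset":[0,-0.0405,0],"twist":0},
  {"offset":[0,-0.0405,0],"twist":0},
  {"offset":[0,-0.0405,0],"twist":0},
  {"offset":[0,-0.0405,0],"twist":0},
  {"offset":[0,-0.0405,0],"twist":0},
  {"offset":[0,-0.0405,0],"twist":0},
  {"offset":[0,-0.0405,0],"twist":0},
  {"offset":[0,-0.0405,0],"twist":0},
  {"offset":[0,-0.0405,0],"twist":0},
  {"offset":[0,-0.0405,0],"twist":0},
  {"offset":[0,-0.0405,0],"twist":0},
])

```text
time: 37.9
eef_pos: [633.6, 248.1, 128.3]
tool_rot: [-180.0, 0.5, 0.0]
ft_force: [0.6, 0.3, -0.8]
grip_width: 64.0
grasp_force: 0.0
```

```bash
python3 - <<'E'
from h import *
np.set_printoptions(precision=1,suppress=True)
s=read_state();print(s["eef_pos"],s["grip_width"])
for n,(x0,y0,x1,y1) in(("top",(325,130,372,185)),("scene",(315,220,380,290))):
    a=read_camera(n);q=cloud(a)[y0:y1,x0:x1].reshape(-1,3)
    r=np.hypot(q[:,0]-637,q[:,1]+239.5); w=q[(q[:,2]>56)&(q[:,2]<71)&(r>11)&(r<28)];print(n,len(w),w.min(0),w.max(0),np.median(w[:,2]))
E
```

```text
[633.6 248.1 128.3] 64.03031074207341
top 197 [ 615.  -263.5   56.4] [ 658.1 -216.2   68.5] 64.01152265675648
scene 227 [ 612.7 -262.6   56.1] [ 659.6 -217.4   65.8] 62.90511177991891
```

The wide collar is seated (top at 64 mm, on axis). Last, the small collar.

Emit:
apply_moves([
  {"offset":[0,0,0.03],"twist":0},
  {"offset":[0,0,0.03],"twist":0},
  {"offset":[0,0,0.03],"twist":0},
  {"offset":[0,0,0.02],"twist":0},
  {"offset":[0,0,0.01],"twist":0},
  {"offset":[0,0,0],"twist":0},
  {"offset":[0,0,0],"twist":0},
], fingers=-0.35)

```text
time: 38.58
eef_pos: [633.0, 246.2, 8.2]
tool_rot: [-180.0, 0.5, -0.0]
ft_force: [0.5, 0.8, -0.7]
grip_width: 57.7
grasp_force: 0.0
```

Emit:
apply_moves([
  {"offset":[0,0,0.01],"twist":0},
  {"offset":[0,0,0.007],"twist":0},
  {"offset":[0,0,0.004],"twist":0},
  {"offset":[0,0,0],"twist":0},
  {"offset":[0,0,0],"twist":0},
])

```text
time: 39.0
eef_pos: [632.3, 245.9, -13.6]
tool_rot: [180.0, 0.6, -0.0]
ft_force: [-0.1, 0.0, 0.3]
grip_width: 57.4
grasp_force: 0.0
```

Emit:
apply_moves([
  {"offset":[0,0,0],"twist":0},
  {"offset":[0,0,0],"twist":0},
  {"offset":[0,0,0],"twist":0},
  {"offset":[0,0,0],"twist":0},
  {"offset":[0,0,0],"twist":0},
], fingers=1)

```text
time: 39.42
eef_pos: [632.8, 246.2, -12.5]
tool_rot: [-180.0, 0.5, -0.0]
ft_force: [-1.2, -1.0, 5.1]
grip_width: 30.3
grasp_force: 58.8
```

Emit:
apply_moves([
  {"offset":[0,0,-0.01],"twist":0},
  {"offset":[0,0,-0.02],"twist":0},
  {"offset":[0,0,-0.03],"twist":0},
  {"offset":[0,0,-0.03],"twist":0},
  {"offset":[0,0,-0.03],"twist":0},
  {"offset":[0,0,-0.02],"twist":0},
  {"offset":[0,0,0],"twist":0},
  {"offset":[0,0,0],"twist":0},
])

```text
time: 40.08
eef_pos: [634.6, 246.4, 128.4]
tool_rot: [-179.9, 0.4, -0.0]
ft_force: [0.7, 1.9, -0.2]
grip_width: 29.5
grasp_force: 59.4
```

Emit:
apply_moves([
  {"offset":[0.004,0.0405,0],"twist":0},
  {"offset":[0,0.0405,0],"twist":0},
  {"offset":[0,0.0405,0],"twist":0},
  {"offset":[0,0.0405,0],"twist":0},
  {"offset":[0,0.0405,0],"twist":0},
  {"offset":[0,0.0405,0],"twist":0},
  {"offset":[0,0.0405,0],"twist":0},
  {"offset":[0,0.0405,0],"twist":0},
  {"offset":[0,0.0405,0],"twist":0},
  {"offset":[0,0.0405,0],"twist":0},
  {"offset":[0,0.0405,0],"twist":0},
  {"offset":[0,0.0405,0],"twist":0},
])

```text
time: 41.08
eef_pos: [636.0, -241.9, 124.7]
tool_rot: [-180.0, 0.7, -0.0]
ft_force: [0.7, 0.0, -1.3]
grip_width: 30.1
grasp_force: 59.4
```

Emit:
apply_moves([
  {"offset":[0,0,0.015],"twist":0},
  {"offset":[0,0,0.015],"twist":0},
  {"offset":[0,0,0.01],"twist":0},
  {"offset":[0,0,0],"twist":0},
  {"offset":[0,0,0],"twist":0},
  {"offset":[0,0,0],"twist":0},
])

```text
time: 41.58
eef_pos: [637.7, -239.1, 86.7]
tool_rot: [-180.0, 0.5, 0.1]
ft_force: [-0.6, 0.5, 0.1]
grip_width: 29.6
grasp_force: 59.4
```

```bash
python3 - <<'E'
from h import *
np.set_printoptions(precision=1,suppress=True)
a=read_camera("scene");s=read_state();print(s["eef_pos"],s["ft_force"]);P=cloud(a)
q=P[(abs(P[...,0]-637)<40)&(abs(P[...,1]+240)<14)&(P[...,2]>98)&(P[...,2]<120)];print(len(q),np.percentile(q,[1,50,99],axis=0))
cv2.imwrite("pics/s11.png",cv2.resize(a["pixels"][170:290,300:400],None,fx=4,fy=4)[:,:,::-1])
E
```

```text
[ 638.  -239.3   87.1] [ 0.3 -0.1 -0.5]
118 [[ 620.5 -252.7  102.2]
 [ 627.4 -234.3  110.3]
 [ 649.5 -226.2  114.5]]
```

View pics/s11.png

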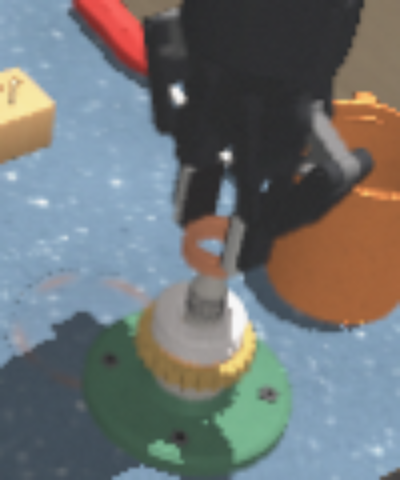

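The crop shows the copper collar level over the nose at (208,245), with silver and gold stacked below. Lowering.

Emit:
apply_moves([
  {"offset":[0,0,0.008],"twist":0},
  {"offset":[0,0,0.008],"twist":0},
  {"offset":[0,0,0.006],"twist":0},
  {"offset":[0,0,0],"twist":0},
  {"offset":[0,0,0],"twist":0},
])

```text
time: 42.05
eef_pos: [636.4, -239.9, 63.6]
tool_rot: [-180.0, 0.6, -0.0]
ft_force: [0.5, -0.1, 0.7]
grip_width: 29.3
grasp_force: 59.4
```

Emit:
apply_moves([
  {"offset":[0.0005,0,0.006],"twist":0},
  {"offset":[0,0,0.004],"twist":0},
  {"offset":[0,0,0.003],"twist":0},
  {"offset":[0,0,0],"twist":0},
  {"offset":[0,0,0],"twist":0},
])

```text
time: 42.47
eef_pos: [637.2, -240.0, 51.1]
tool_rot: [-180.0, 0.6, -0.0]
ft_force: [-0.8, -0.2, -1.3]
grip_width: 29.2
grasp_force: 59.4
```

Emit:
apply_moves([
  {"offset":[0,0,0.001],"twist":0},
  {"offset":[0,0,0.001],"twist":0},
  {"offset":[0,0,0],"twist":0},
  {"offset":[0,0,0],"twist":0},
])

```text
time: 42.8
eef_pos: [637.4, -240.1, 49.5]
tool_rot: [-180.0, 0.6, -0.0]
ft_force: [-0.7, 0.5, 0.9]
grip_width: 29.8
grasp_force: 59.4
```

Emit:
apply_moves([
  {"offset":[0,0,0.0008],"twist":0},
  {"offset":[0,0,0],"twist":0},
  {"offset":[0,0,0],"twist":0},
])

```text
time: 43.05
eef_pos: [637.5, -240.1, 48.7]
tool_rot: [-180.0, 0.5, -0.0]
ft_force: [0.1, 0.3, -0.9]
grip_width: 29.6
grasp_force: 59.5
```

Emit:
apply_moves([
  {"offset":[0,0,0],"twist":0},
  {"offset":[0,0,0],"twist":0},
  {"offset":[0,0,0],"twist":0},
  {"offset":[0,0,0],"twist":0},
  {"offset":[0,0,0],"twist":0},
  {"offset":[0,0,-0.01],"twist":0},
  {"offset":[0,0,-0.025],"twist":0},
  {"offset":[0,0,-0.03],"twist":0},
  {"offset":[0,0,-0.03],"twist":0},
  {"offset":[0,0,-0.02],"twist":0},
  {"offset":[0,0,0],"twist":0},
], fingers=-0.4)

```text
time: 43.97
eef_pos: [642.2, -240.4, 170.0]
tool_rot: [179.9, -0.0, -0.0]
ft_force: [0.5, -0.2, -0.4]
grip_width: 59.8
grasp_force: 0.0
```

Emit:
apply_moves([
  {"offset":[-0.03,0,0],"twist":0},
  {"offset":[-0.03,0,0],"twist":0},
  {"offset":[-0.03,0,0],"twist":0},
  {"offset":[-0.03,0,0],"twist":0},
  {"offset":[0,0,0],"twist":0},
  {"offset":[0,0,0],"twist":0},
  {"offset":[0,0,0],"twist":0},
  {"offset":[0,0,0],"twist":0},
])

```text
time: 44.63
eef_pos: [520.1, -239.7, 165.0]
tool_rot: [-180.0, 0.4, 0.0]
ft_force: [1.2, -0.5, 0.1]
grip_width: 59.5
grasp_force: 0.0
```

```bash
python3 - <<'E'
from h import *
np.set_printoptions(precision=1,suppress=True)
s=read_state();print(s["eef_pos"],s["ft_force"])
a=read_camera("scene");b=read_camera("top")
for n,c,(x0,y0,x1,y1) in(("top",b,(325,130,372,185)),("scene",a,(315,220,380,290))):
    q=cloud(c)[y0:y1,x0:x1].reshape(-1,3);r=np.hypot(q[:,0]-637,q[:,1]+239.5)
    for nm,zl,zh,r1 in(("copper",70,82,20),("silver",56,69,28),("gold",43,52,36)):
        w=q[(q[:,2]>zl)&(q[:,2]<zh)&(r>11)&(r<r1)];print(n,nm,len(w),w.min(0),w.max(0),np.median(w[:,2]))
cv2.imwrite("pics/end.png",np.hstack([cv2.resize(b["pixels"][120:200,300:390],None,fx=4.4,fy=4.4),cv2.resize(a["pixels"][225:305,300:390],None,fx=4.4,fy=4.4)])[:,:,::-1])
E
```

```text
[ 520.1 -239.7  165. ] [ 1.2 -0.5  0.1]
top copper 89 [ 622.6 -256.9   71.7] [ 655.1 -222.3   80.1] 75.33566540220363
top silver 119 [ 615.4 -263.2   57.5] [ 657.  -216.3   68.7] 63.87737076037115
top gold 144 [ 609.  -270.    43.4] [ 666.3 -208.3   51.8] 47.805136780582245
scene copper 99 [ 620.  -257.5   70.1] [ 653.6 -222.9   77.2] 74.70319307168813
scene silver 193 [ 612.5 -262.5   56.1] [ 660.2 -216.3   69. ] 63.20368491449585
scene gold 206 [ 605.  -269.5   43.1] [ 665.9 -211.6   52. ] 47.56517273679361
```

View pics/end.png

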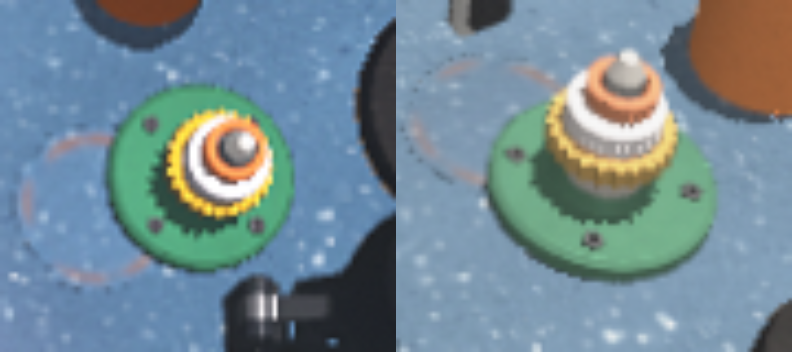

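The final picture shows gold, silver and copper stacked level on the arbor. The tops are at about 48, 64 and 75.5 mm, and the gripper is clear at (260,300). Handing in.

```bash
python3 -c "
from plant import *
print(close_job())"
```

```text
the job is handed in; nothing more can be done
None
```

The job is handed in at about 45 s: gold cutter, wide collar and small collar are seated level on the arbor, the worn cutter lies flat in the red tray and the bystanders were left alone; the hand-in returned no verdict.

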